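# Feed a hook carrier onto the tool rail and latch it home

## Task

Put the loose yellow hook carrier back on the tool rail: pick it up off the bench, feed its T-head into the open right-hand end of the rail and slide it along, under the red spring keeper and against the spring buffer, until the keeper drops shut behind it. Work by feel and never force it against the rail or the latch; leave it hanging there on its own, with the other things on the bench undisturbed.

Things in the scene. Friction and masses are not known exactly. Their poses are not given: they have to be found in the camera images.
- carrier_grip (a point): Loose hook carrier standing on its two black-tipped prongs (0.18-0.29 kg, 116 x 40 x 87 mm). Point: centre of its yellow grip plate, an upright plate 10 mm thick in y, 32 mm in x, top edge 18 mm above this point, lower edge 39 mm below it; 69 mm over the bench at the start. Axes are the carrier's: x from the prongs to the T-head, y along the rail once it is on, z up.
- carrier_head (a point): Point on the same carrier, same axes: 34 mm in +x and 24 mm below carrier_grip, in the middle of its neck. Black T-head x +4.3..13.7, y +-20, z +-14.1 mm; steel neck 10.6 mm high, y +-16 mm; steel face plate x -8..-0.8, y +-16, z +-17 mm (all from this point; leading edges chamfered 1 mm). In the rail it lies at x = z = 0 of rail_mouth's frame.
- rail_mouth (a point): Centre of the slot in the rail's front, at its open right-hand end, 210 mm over the bench. x points from the robot's side into the rail, y along the rail inwards, z up. Slot 12.4 mm high between 3.5 mm lips, cavity behind x 3.5..14.5 mm, z +-15 mm: play about 0.8 mm each way. Rail top 19 mm above the point; rail straight and level.
- keeper (a joint): Red keeper of the latch unit, hinged in front of the rail just above the slot. 0 = shut; the passing face plate lifts it by its ramp to about 0.13 rad (takes up to 5 N) and it springs shut behind the plate by itself. It starts to lift with carrier_head about 72 mm, and drops with it 18.5 mm, before the stop. Buffer and keeper together take about 8 to 11 N just before it drops; then the push falls.
- rack: The tool rack, fixed to the bench: 400 mm rail on two grey uprights, the latch unit clamped on it (top knob 48 mm over the slot's middle), two more carriers fixed at its far left end (tops 252 mm over the bench, hooks 102 mm out in front). Origin on the bench under rail_mouth, same axes. Over 25 N from the carrier (all its contacts with rail and latch added up; at home it is held with about 12 N) spoils it.
- tape_measure: Bystander: yellow tape measure standing on the bench, 35 x 80 x 69 mm, origin at its underside.
- tape_roll: Bystander: roll of masking tape lying flat, 110 mm across, 24 mm high, origin at its underside.
- wrench: Bystander: combination wrench lying flat, 201 x 34 x 7 mm, origin at its underside, x along the shaft.
- buffer (a joint): Spring plunger in the stop tab, pressed in by the face plate: 0 = out, 0.006 m = flush with the stop (4 N at first touch, 7 N flush; beyond that the stop is rigid). The keeper drops at about 0.0035 m and the plunger then holds the carrier back against the keeper. The steel latch unit with stop, plunger and keeper is clamped with the stop 185 to 235 mm from the mouth: not measured.

How it is judged:
By the outcome, as a careful person would: the job done as asked, in the order asked, and still so for the second after the job is handed in, with the robot touching nothing.
It also fails if it takes over 66 s, if anything falls off the work surface, if the arm or the gripper's body presses on something with over 40 N, if the wrist force passes 120 N, or if a joint passes its speed limit or range.

## Robot

A 7-joint arm with a two-finger parallel gripper is mounted at the origin on a cart in front of the work surface, level with it; the furniture and walls round the work are solid. World frame = base frame: x ahead of the robot, y to its left, z up, the work surface at z = 0. Lengths are in m, angles in rad, forces in N, time in s.
With the tool pointing down it reaches from about 0.425 to 0.925 m from the base axis. Payload 6.8 kg.
Tool frame: the origin (TCP) lies midway between the tips of the shut fingers; the grasp point (between the pads) lies grip_point_offset behind it (grip_point_offset is the distance from the TCP to the grasp point, in m); z points along the fingers, y is the direction in which the jaws open and shut (so a half turn about z gives the same grasp; the last joint's range is limited). The gripper opens to 88 mm and grips with 3 to 60 N. Pads are 20 mm wide; open, the fingers measure 115 mm over their backs; the gripper's body (75 mm by 178 mm) begins 61 mm behind the grasp point.
Start: joints at [1.024, 0.477, 0.022, 1.555, -0.011, 1.109, -0.083], TCP at [0.287, -0.611, 0.195] pointing down, gripper open.
Joint ranges: [-2.96, 2.96], [-0.34, 2.1], [-1.41, 1.46], [0.24, 2.44], [-1.37, 4.51], [0.17, 1.92], [-2.96, 2.96]. Speed limits (rad/s): [2.39, 2.39, 3.14, 3.14, 3.14, 3.14, 3.14].

## Interface

Orientations are given as [roll, pitch, yaw] about the fixed x, y, z axes, in that order (R = Rz(yaw) Ry(pitch) Rx(roll)).
In Python, from workcell import * gives the robot as it stands.
- The arm moves only by the shell command python3 -m creep 'ROWS' [FORCE]. ROWS is JSON, one flat list of numbers, 5 for each row, row after row: the opening, from -1 (shut) to 1 (fully open), so that 0 is half open, then the shift along the tool's x, y, z in cm, then the turn about the tool's z in rad. In form: [jaw, dx, dy, dz, yaw, jaw, dx, dy, dz, yaw, ...]. A call has 1 to 20 rows; each row is the pose to reach, as a shift and turn from the pose commanded when the call began, along the tool's axes at that moment; what a row does not reach only later rows make up. A row lasts 1/10 s, in which the tool goes at most 50 mm and 8.59 degrees, less where a joint would pass 70% of its speed; a pose out of reach is approached as far as the arm can. A call with a gripper value outside its range is refused whole. The fingers move at their own pace and stop on an object; FORCE is the grip in N (left out, the last holds). Time passes only in rows, so rows that repeat a pose let the fingers close. It gives the time, the measured TCP pose, the force and the opening at its end, in the units of the state.
- read_state(): the state, without advancing time (a new reading comes with each control period).
- grab_frame(name): name is "scene" or "top"; returns a dict with "image" (400x640x3 uint8, red, green, blue), "mtx" (3x3 intrinsics, pixels), "R" (3x3) and "t" (3): a world point X has camera coordinates R X + t. Camera axes: x right, y down, z forward; pixel columns grow to the right and rows downward; lengths in m; the calibration is good to about 2 mm. A picture is of the moment at which its call begins. There is no depth.
- close_job(): hands the job in, once; it reports no verdict.
Trained networks look in a picture, given as the dict that the camera call returned (one of the last four; its "shot" number tells which), for a name from the list of things; names that differ only in an ending like _2 or _b are one class to them, and where a whole thing is asked for, a point or a joint stands for the part that bears it (a point fixed in the world has none). Each returns a list of dicts, best first, with "p" (0 to 1); they miss things now and then, are a little off and sometimes report something else, mostly with a low value. They report only what shows in the picture. A call takes as long as a camera call.
- silhouettes(picture, query): "mask" (400x640 bool, what is visible of it).
- pinpoint(picture, query): "position" ([x, y, z] in m, in world coordinates, good to about 4 mm: a listed point, or the origin of a listed thing).
The state is a dict: "t": time; "joint_positions": joint angles; "joint_vel": joint speeds; "joint_torque": joint torques, N m; "tool_pos": TCP position; "eef_rot": TCP orientation; "ft_force": force on the tool from outside, world axes, zero at the start; "moment": the same for the moment, N m; "opening": finger opening in m.
Only numpy, scipy, OpenCV 4.12 (cv2) and the standard library are available. Lean on these libraries where they do the work, as an engineer would, in place of code of your own. Each camera call takes 0.05 s, during which the arm holds its last target.

## Working session

There is one attempt and no reset: what is moved stays moved. The work goes in short steps, Python scripts to look and compute and a shell command to move; the robot and the scene stay as the last step left them, time stands still between calls to the robot, and variables do not carry over. Pictures are saved under pics/ and viewed, and the job is handed in when it is done.

```bash
ls; mkdir -p pics; python3 - <<'E'
from workcell import *
import cv2
s=read_state(); print({k:(v if not hasattr(v,'tolist') else v.tolist()) for k,v in s.items()})
for n in ["scene","top"]:
    p=grab_frame(n); cv2.imwrite(f"pics/{n}0.png",p["image"][:,:,::-1])
    print(n,p["mtx"],p["R"],p["t"])
    for q in ["carrier_grip","carrier_head","rail_mouth","rack","tape_measure","tape_roll","wrench","keeper","buffer"]:
        try:
            r=pinpoint(p,q); print(q,[(round(float(d["p"]),2),[round(float(v),4) for v in d["position"]]) for d in r[:3]])
        except Exception as e: print(q,e)
print(grip_point_offset if 'grip_point_offset' in globals() else None)
E
```

```text
pics
{'t': 0.0, 'joint_positions': [1.023872558585034, 0.47773588573552594, 0.022326523684426072, 1.5564199749268386, -0.011497797643931409, 1.109274006539119, -0.08313697052863081], 'joint_vel': [-0.0008266147437105485, 0.0008957311417103916, 0.00035190768626837616, 0.0012679265587129324, -0.00043916722993231404, -0.00023662258972160578, 8.744163578618567e-05], 'joint_torque': [-0.0019197764777345583, -58.28418731689453, 1.5334191173315048, -27.26028621196747, -0.05442728754132986, 0.017129192710854113, 0.00017118672985816374], 'tool_pos': [0.2865166145133215, -0.6104826297901913, 0.19443784265940317], 'eef_rot': [-3.139887621369998, 0.00012035411465327606, 0.4388215458363798], 'ft_force': [0.33564047113040785, 0.2928092246781225, -0.2778407472070719], 'moment': [0.019409490846509194, -0.08104513734003689, 0.035434632224066814], 'opening': 0.0877705734138389}
scene [[455.58864633   0.         320.04496577]
 [  0.         455.58864633 197.84522063]
 [  0.           0.           1.        ]] [[-0.85048422 -0.52546382  0.02375639]
 [-0.23161037  0.3335558  -0.91383651]
 [ 0.47226394 -0
[... 676 characters left out ...]
0.           1.        ]] [[-0.00838106 -0.99986624 -0.01404473]
 [-0.99774193  0.0092976  -0.06651765]
 [ 0.06663934  0.01345553 -0.9976864 ]] [-0.16839062  0.50041932  1.31145287]
carrier_grip [(0.78, [0.4006, -0.3124, 0.0705])]
carrier_head [(0.54, [0.4425, -0.3046, 0.0471])]
rail_mouth [(0.79, [0.5682, -0.1345, 0.2138])]
rack [(0.7, [0.5717, -0.1392, -0.0026])]
tape_measure [(0.72, [0.4332, 0.0303, 0.0006])]
tape_roll [(0.63, [0.3879, -0.4631, 0.0001])]
wrench [(0.6, [0.6101, -0.3003, 0.0027])]
keeper it knows: carrier_grip, carrier_head, rack, rail_mouth, tape_measure, tape_roll, wrench
buffer it knows: carrier_grip, carrier_head, rack, rail_mouth, tape_measure, tape_roll, wrench
0.0187
```

View pics/scene0.png

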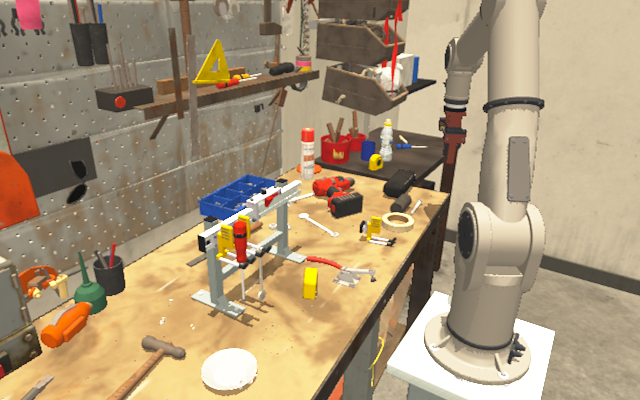

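View pics/top0.png

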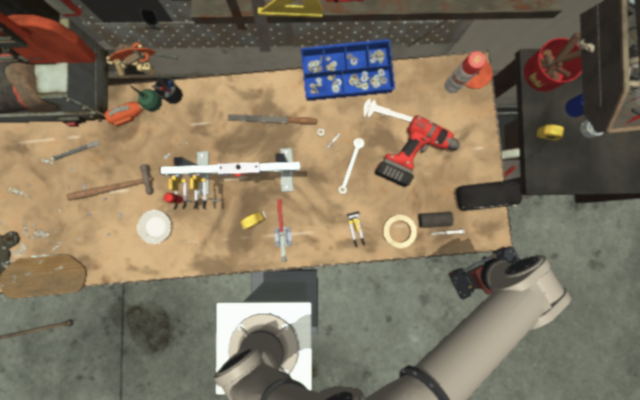

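The scene view shows the rack at about (250,230), its open end near (298,183), and the carrier at (376,230). In the top view the rail runs from (300,166) to (162,171), the red keeper is at about (238,168), and the carrier is at (355,228), prongs toward the robot. I'll zoom in next.

```bash
python3 - <<'E'
import cv2
a=cv2.imread("pics/top0.png"); 
cv2.imwrite("pics/top0_rail.png",cv2.resize(a[140:215,150:310],None,fx=5,fy=5,interpolation=cv2.INTER_CUBIC))
cv2.imwrite("pics/top0_car.png",cv2.resize(a[195:260,310:420],None,fx=7,fy=7,interpolation=cv2.INTER_CUBIC))
b=cv2.imread("pics/scene0.png")
cv2.imwrite("pics/sc0_rail.png",cv2.resize(b[170:320,190:340],None,fx=4,fy=4,interpolation=cv2.INTER_CUBIC))
cv2.imwrite("pics/sc0_car.png",cv2.resize(b[205:255,345:420],None,fx=8,fy=8,interpolation=cv2.INTER_CUBIC))
E
```

```text
(no output)
```

View pics/top0_rail.png

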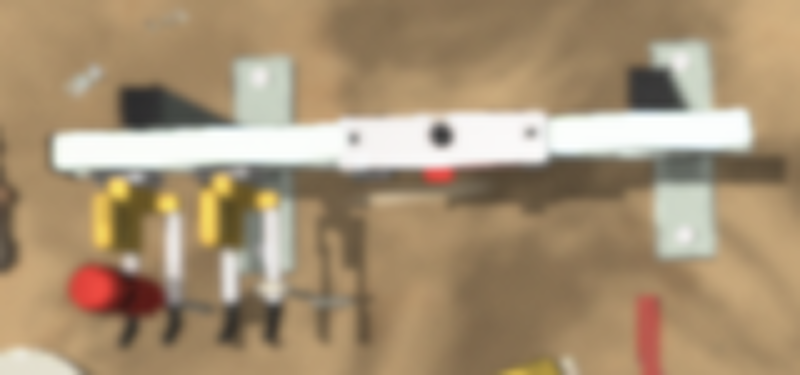

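View pics/top0_car.png

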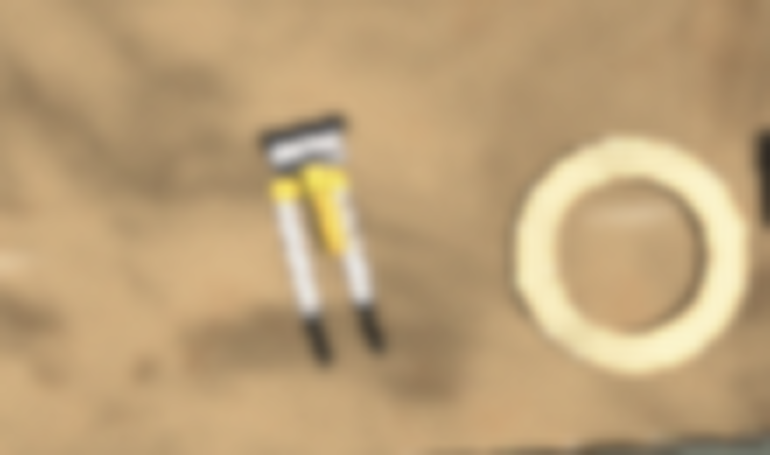

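View pics/sc0_rail.png

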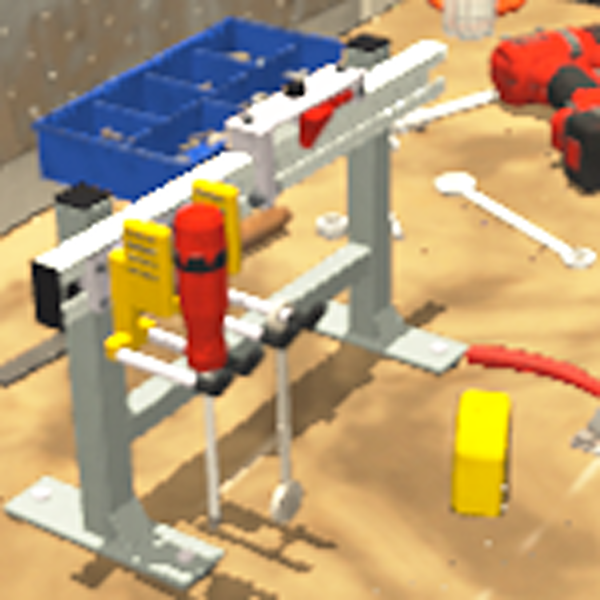

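View pics/sc0_car.png

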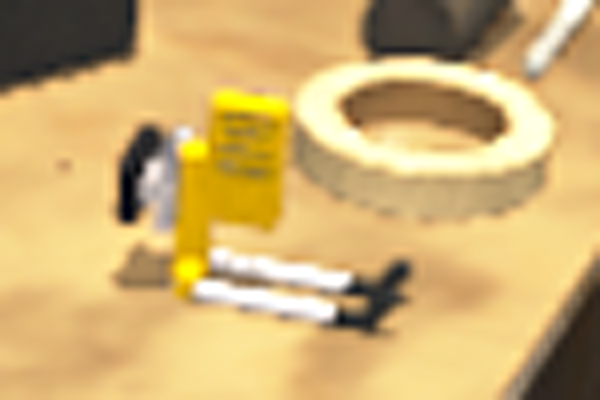

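```bash
cat > h.py <<'E'
import numpy as np, cv2
def ray(p,uv):
    C=-p["R"].T@p["t"]; d=p["R"].T@np.linalg.solve(p["mtx"],np.array([uv[0],uv[1],1.])); return C,d
def at_z(p,uv,z):
    C,d=ray(p,uv); return C+d*(z-C[2])/d[2]
def proj(p,X):
    c=p["mtx"]@(p["R"]@np.asarray(X)+p["t"]); return c[:2]/c[2]
def shifts(state,dX):
    from scipy.spatial.transform import Rotation as Ro
    return Ro.from_euler('xyz',state["eef_rot"]).as_matrix().T@np.asarray(dX)*100
E
python3 - <<'E'
from workcell import *
from h import *
p=grab_frame("top"); im=p["image"].astype(float)
g=cv2.GaussianBlur(im.min(axis=2),(0,0),0.6)
print("C",-p["R"].T@p["t"])
for zt in [0.229]:
  back=[];front=[]
  for u in list(range(168,215))+list(range(263,297)):
    col=g[155:182,u]; 
    # threshold crossing half
    m=np.argmax(col); 
    def cross(rng,th):
        rng=list(rng)
        for a,b in zip(rng[:-1],rng[1:]):
            if (col[a]-th)*(col[b]-th)<=0 and col[a]!=col[b]: return a+(th-col[a])/(col[b]-col[a])*(b-a)
    th=(col.max()+80)/2
    b=cross(range(m,-1,-1),th); f=cross(range(m,len(col)),th)
    if b: back.append(at_z(p,(u,155+b),zt)[:2])
    if f and u>250: front.append(at_z(p,(u,155+f),zt)[:2])
  for n,e in (("back",back),("front",front)):
    e=np.array(e); k=np.polyfit(e[:,1],e[:,0],1); r=e[:,0]-np.polyval(k,e[:,1])
    print(n,len(e),"dx/dy",k,"rms",r.std(), "x at y=-.135",np.polyval(k,-.135))
# right end
for v in (164,165,166,167,168):
  row=g[v,290:310]; i=np.where((row[:-1]>165)&(row[1:]<=165))[0]
  if len(i):
    i=i[0]; u=290+i+(row[i]-165)/(row[i]-row[i+1]); print("end",v,u,at_z(p,(u,v),.229))
s=grab_frame("scene"); 
np.savez("cams.npz",**{f"{n}_{k}":q[k] for n,q in (("top",p),("scene",s)) for k in("mtx","R","t")})
for n,q in (("top",p),("scene",s)):
  for name in ("carrier_head","rack","tape_measure","wrench","tape_roll"):
    r=silhouettes(q,name)
    if r:
        m=r[0]["mask"]; ys,xs=np.where(m); print(n,name,len(r),round(float(r[0]["p"]),2),xs.min(),xs.max(),ys.min(),ys.max(),m.sum())
        if name=="carrier_head": np.save(f"mask_{n}.npy",m)
# carrier fine crops
cv2.imwrite("pics/scA.png",cv2.resize(s["image"][205:255,345:420,::-1],None,fx=10,fy=10,interpolation=cv2.INTER_NEAREST))
cv2.imwrite("pics/topA.png",cv2.resize(p["image"][205:250,340:375,::-1],None,fx=13,fy=13,interpolation=cv2.INTER_NEAREST))
E
```

```text
C [ 0.4104837  -0.19066709  1.33934041]
back 67 dx/dy [-0.02676805  0.58901601] rms 0.000715318339346772 x at y=-.135 0.5926296962057735
front 34 dx/dy [-0.0314448  0.5649138] rms 0.0006649735095513318 x at y=-.135 0.5691588459412595
end 164 299.92329939228676 [ 0.58415343 -0.13982759  0.229     ]
end 165 300.11494109700624 [ 0.58125953 -0.14035897  0.229     ]
end 166 300.22621297839703 [ 0.57836908 -0.14065984  0.229     ]
end 167 300.10070417658204 [ 0.57548674 -0.14028218  0.229     ]
end 168 299.7192684248681 [ 0.57261301 -0.13917148  0.229     ]
top carrier_head 1 0.64 348 363 212 242 264
top rack 1 0.91 160 299 147 209 3168
top tape_measure 1 0.79 241 265 211 228 269
top wrench 2 0.65 341 362 139 192 203
scene carrier_head 1 0.67 361 395 217 245 429
scene rack 1 0.96 192 304 178 315 6208
scene tape_measure 2 0.7 303 317 267 298 396
scene wrench 1 0.72 300 337 213 235 91
scene tape_roll 1 0.69 382 414 213 231 472
```

View pics/topA.png

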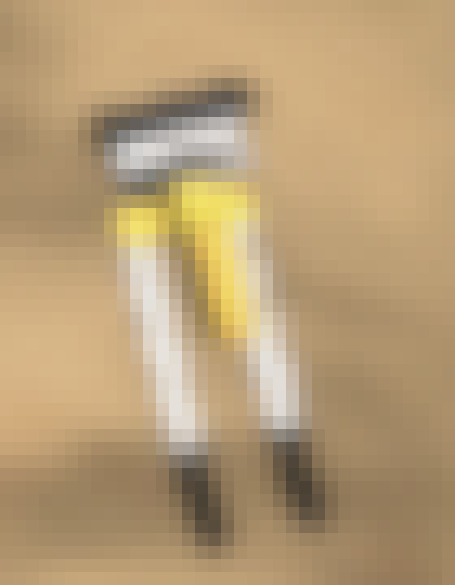

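View pics/scA.png

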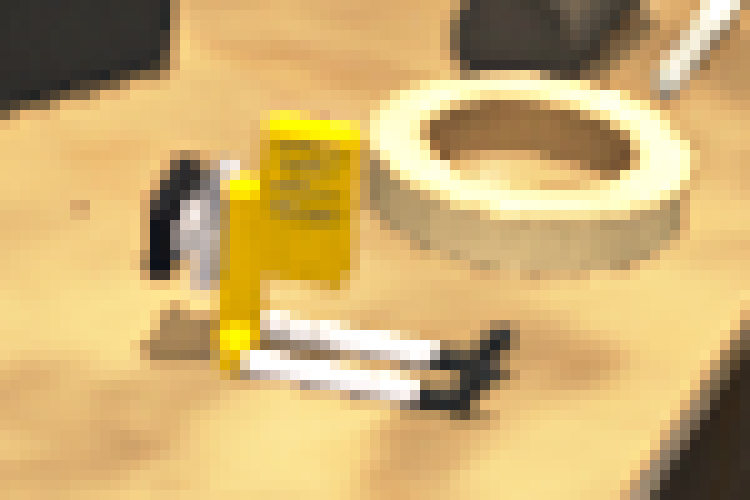

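```bash
python3 - <<'E'
from h import *
from scipy.optimize import least_squares
z=np.load("cams.npz"); cam={n:{k:z[f"{n}_{k}"] for k in("mtx","R","t")} for n in("top","scene")}
# carrier points rel. grip (x,y,z), pixel (crop px -> image; crop pixel centre convention)
def T(x,y): return (340+x/13-.5,205+y/13-.5)
def S(x,y): return (345+x/10-.5,205+y/10-.5)
obs=[("top",(34+13.7,20,-10),T(97,120)),("top",(34+13.7,-20,-10),T(256,80)),
("top",(-16,-5,18),T(256,345)),("top",(-16,5,18),T(222,345)),
("scene",(16,5,18),S(262,130)),("scene",(-16,5,18),S(355,142)),("scene",(-16,-5,18),S(362,125)),("scene",(16,-5,18),S(272,112)),
("scene",(-16,5,-39),S(348,288)),
("scene",(34+13.7,20,-24-14.1),S(148,280)),("scene",(34+4.3,20,-24-14.1),S(170,280))]
def X(q,c):
    c=np.array(c)/1e3; a=q[2]; return np.array([q[0]+np.cos(a)*c[0]-np.sin(a)*c[1],q[1]+np.sin(a)*c[0]+np.cos(a)*c[1],.069+c[2]])
def f(q,o=None): return np.concatenate([proj(cam[n],X(q,c))-uv for n,c,uv in obs])
r=least_squares(f,[.402,-.313,.2],loss="soft_l1"); print(r.x,r.x[2]*57.3); print(np.round(r.fun.reshape(-1,2),1))
# prong direction in the top view at z ~ 0.01
a=at_z(cam["top"],T(140,250),.012); b=at_z(cam["top"],T(190,450),.012); d=a-b; print("prong yaw",np.arctan2(d[1],d[0])*57.3)
a=at_z(cam["top"],T(250,300),.012); b=at_z(cam["top"],T(310,520),.012); d=a-b; print("prong yaw",np.arctan2(d[1],d[0])*57.3)
E
```

```text
[ 0.4046726  -0.31422562  0.19541126] 11.197065005511696
[[ 0.1 -0.7]
 [-0.1 -0.1]
 [ 0.4 -0.3]
 [-0.1  0.3]
 [ 0.  -0.7]
 [ 0.6 -0.1]
 [ 0.6  0.3]
 [-0.2 -0.1]
 [-0.1  1.3]
 [-0.5  0.2]
 [ 0.1  0.7]]
prong yaw 13.22342347081451
prong yaw 14.375829345789105
```

Fit: carrier grip at about (0.404, -0.314, 0.069), yaw about 0.21 rad, with residuals under 1.3 px. It agrees with the networks to 4 mm. The rail mouth is at about (0.568, -0.138, 0.21), rail yaw about 0.028 rad. I'll move above the carrier.

```bash
python3 -m creep '[1,1,-1,0,0, 1,4,-4,0,0.03, 1,7,-7,0,0.06, 1,10,-10,0,0.1, 1,13,-13,1,0.13, 1,16,-16,2,0.16, 1,19,-19,3,0.19, 1,22,-21,4,0.21, 1,23,-22,5,0.229, 1,23,-22,6,0.229, 1,23,-22,6,0.229, 1,23,-22,6,0.229]' 30
python3 - <<'E'
from workcell import *
from h import *
s=read_state(); print(s["tool_pos"],s["eef_rot"],s["ft_force"],s["joint_positions"])
print(shifts(s,np.array([.401,-.314,.050])-s["tool_pos"]))
p=grab_frame("scene"); cv2.imwrite("pics/s1.png",cv2.resize(p["image"][130:270,320:460,::-1],None,fx=4,fy=4,interpolation=cv2.INTER_CUBIC))
E
```

```text
t: 2.6
tool_pos: [0.4008, -0.3153, 0.1354]
eef_rot: [3.141, 0.0, 0.208]
ft_force: [-0.3, -0.6, 0.9]
opening: 0.0878
[ 0.40076861 -0.3153147   0.13540298] [3.14129286e+00 4.99689677e-04 2.08293137e-01] [-0.26065968 -0.60664695  0.91261697] [ 0.60181266  0.28100727 -0.06844682  2.00240206  0.02578733  0.85913627
 -0.84330725]
[ 0.05409322 -0.126404    8.54023454]
```

View pics/s1.png

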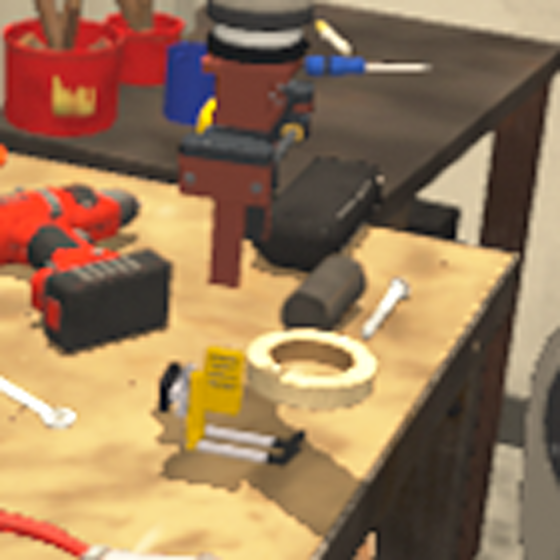

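The finger hangs directly above the yellow plate at about (225,280) in the crop, as wanted. I'll descend, then close.

```bash
python3 -m creep '[1,0,-0.1,1,0, 1,0,-0.1,3,0, 1,0,-0.1,5,0, 1,0,-0.1,7,0, 1,0,-0.1,8,0, 1,0,-0.1,8.5,0, 1,0,-0.1,8.5,0, 1,0,-0.1,8.5,0]' 30
python3 - <<'E'
from workcell import *
from h import *
s=read_state(); print(s["tool_pos"],s["ft_force"])
for n,(a,b,c,d) in {"scene":(190,260,340,430),"top":(190,260,320,400)}.items():
    p=grab_frame(n); cv2.imwrite(f"pics/{n}2.png",cv2.resize(p["image"][a:b,c:d,::-1],None,fx=7,fy=7,interpolation=cv2.INTER_CUBIC))
E
```

```text
t: 3.45
tool_pos: [0.4018, -0.3136, 0.051]
eef_rot: [3.141, -0.001, 0.21]
ft_force: [-0.5, -0.5, 0.7]
opening: 0.0875
[ 0.40176536 -0.31362349  0.05095293] [-0.50270047 -0.48579133  0.71695484]
```

View pics/scene2.png

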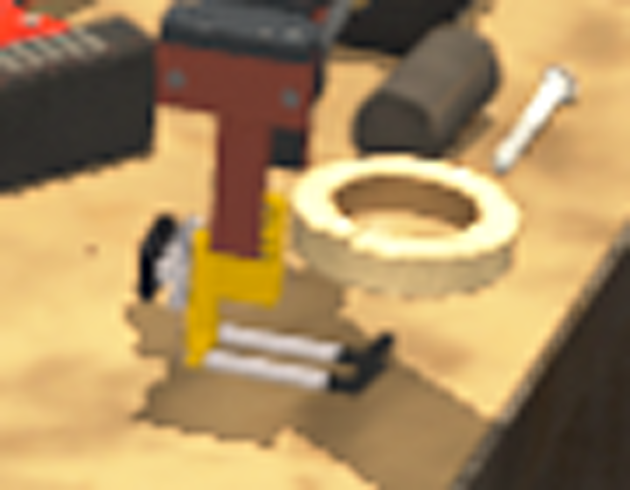

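The near finger is beside the plate at about (240,200), clear of the yellow bar. I'll close lightly first, then firm up the grip.

```bash
python3 -m creep '[-1,0,0,0,0, -1,0,0,0,0, -1,0,0,0,0, -1,0,0,0,0, -1,0,0,0,0, -1,0,0,0,0, -1,0,0,0,0, -1,0,0,0,0]' 8
python3 -m creep '[-1,0,0,0,0, -1,0,0,0,0, -1,0,0,0,0]' 40
python3 - <<'E'
from workcell import *
from h import *
s=read_state(); print(s["tool_pos"],s["eef_rot"],s["ft_force"],s["moment"],s["opening"])
for n,(a,b,c,d) in {"scene":(190,260,340,430),"top":(190,260,320,400)}.items():
    p=grab_frame(n); cv2.imwrite(f"pics/{n}3.png",cv2.resize(p["image"][a:b,c:d,::-1],None,fx=7,fy=7,interpolation=cv2.INTER_CUBIC))
E
```

```text
t: 4.35
tool_pos: [0.4013, -0.3132, 0.0503]
eef_rot: [-3.142, 0.0, 0.21]
ft_force: [-1.1, -0.1, 0.2]
opening: 0.0269
t: 4.65
tool_pos: [0.4012, -0.3133, 0.0503]
eef_rot: [3.142, 0.0, 0.21]
ft_force: [-0.2, 0.5, -1.5]
opening: 0.0096
[ 0.40121575 -0.31326863  0.05032126] [3.14159184e+00 1.62378547e-04 2.09734600e-01] [-0.15044621  0.50923997 -1.52764318] [-0.0087682  -0.00418566 -0.0215653 ] 0.009565690081349611
```

View pics/scene3.png

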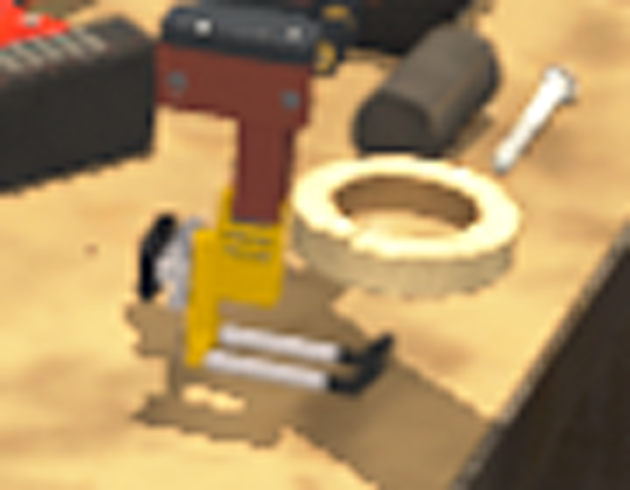

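View pics/top3.png

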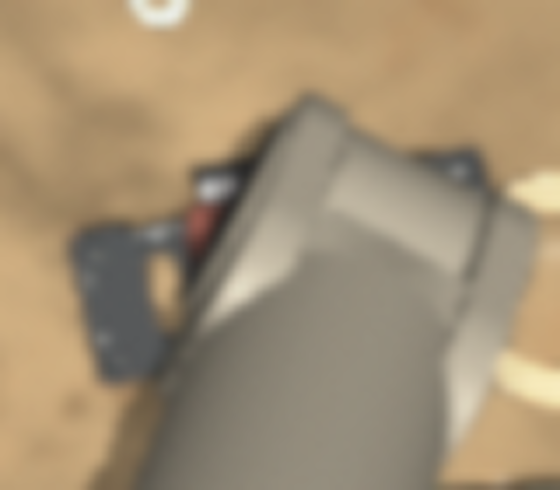

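The plate is held at 9.6 mm opening, with the finger a little to the prong side of the plate centre. Lifting.

```bash
python3 -m creep '[-1,0,0,-0.5,0, -1,0,0,-1,0, -1,0,0,-2,0, -1,0,0,-4,0, -1,0,0,-7,0, -1,0,0,-10,0, -1,0,0,-13,0, -1,0,0,-16,0, -1,0,0,-17.5,0, -1,0,0,-18.5,0, -1,0,0,-18.5,0, -1,0,0,-18.5,0]' 40
python3 - <<'E'
from workcell import *
from h import *
s=read_state(); print(s["tool_pos"],s["eef_rot"],s["ft_force"],s["opening"])
print(shifts(s,np.array([.505,-.20,.2353])-s["tool_pos"]), "turn",s["eef_rot"][2]-.028)
E
```

```text
t: 5.95
tool_pos: [0.4009, -0.3129, 0.2348]
eef_rot: [-3.141, 0.001, 0.21]
ft_force: [0.7, -0.4, -2.2]
opening: 0.0095
[ 0.400863   -0.31290489  0.23480273] [-3.14093105e+00  6.55584016e-04  2.09762491e-01] [ 0.68880592 -0.44742494 -2.15541901] 0.009457292351110416
[12.53639217 -8.87462221 -0.05207379] turn 0.18176249079224951
```

```bash
python3 -m creep '[-1,0.5,-0.3,0,0, -1,1.5,-1,0,0.02, -1,3,-2.1,0,0.05, -1,4.5,-3.2,0,0.08, -1,6,-4.3,0,0.11, -1,7.5,-5.3,0,0.14, -1,9,-6.4,0,0.16, -1,10.5,-7.4,0,0.182, -1,11.7,-8.3,0,0.182, -1,12.3,-8.7,0,0.182, -1,12.5,-8.9,0,0.182, -1,12.5,-8.9,0,0.182, -1,12.5,-8.9,0,0.182]' 40
python3 - <<'E'
from workcell import *
from h import *
s=read_state(); print(s["tool_pos"],s["eef_rot"],s["ft_force"],s["moment"],s["opening"])
for n,(a,b,c,d) in {"scene":(150,240,240,350),"top":(140,215,250,360)}.items():
    p=grab_frame(n); cv2.imwrite(f"pics/{n}4.png",cv2.resize(p["image"][a:b,c:d,::-1],None,fx=7,fy=7,interpolation=cv2.INTER_CUBIC))
    for q in ("carrier_grip","carrier_head","rail_mouth"):
        print(n,q,[(round(float(d["p"]),2),np.round(d["position"],4)) for d in pinpoint(p,q)[:2]])
E
```

```text
t: 7.25
tool_pos: [0.5045, -0.2009, 0.2353]
eef_rot: [3.141, 0.0, 0.027]
ft_force: [0.2, 0.9, -1.6]
opening: 0.0095
[ 0.50450076 -0.20093784  0.23529007] [3.14127265e+00 3.87931880e-04 2.67199086e-02] [ 0.23121344  0.93317839 -1.64174472] [0.0711213  0.02291203 0.01383669] 0.009549688868576486
scene carrier_grip [(0.94, array([ 0.5074, -0.2007,  0.2519])), (0.66, array([ 0.5704, -0.1383, -0.0018]))]
scene carrier_head []
scene rail_mouth [(0.69, array([ 0.5703, -0.1372,  0.2161]))]
top carrier_grip []
top carrier_head []
top rail_mouth [(0.64, array([ 0.5709, -0.1367,  0.2129]))]
```

View pics/scene4.png

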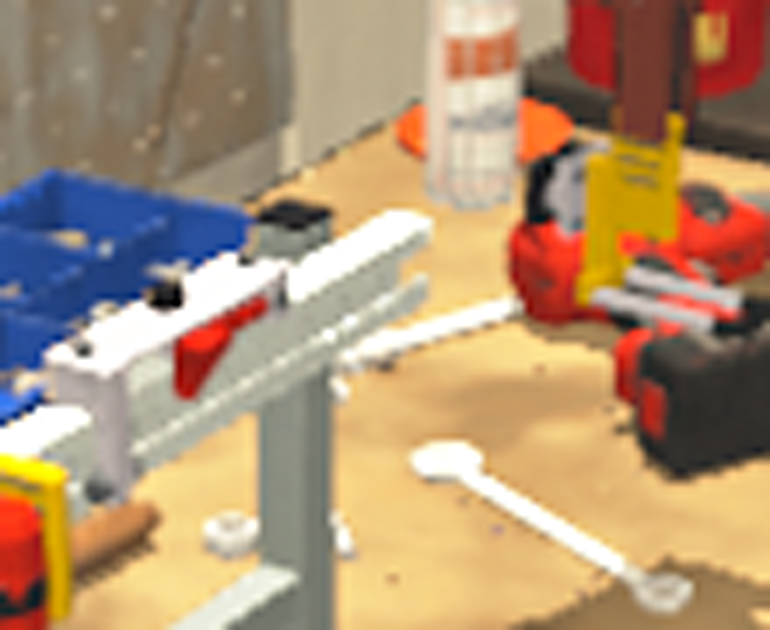

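View pics/top4.png

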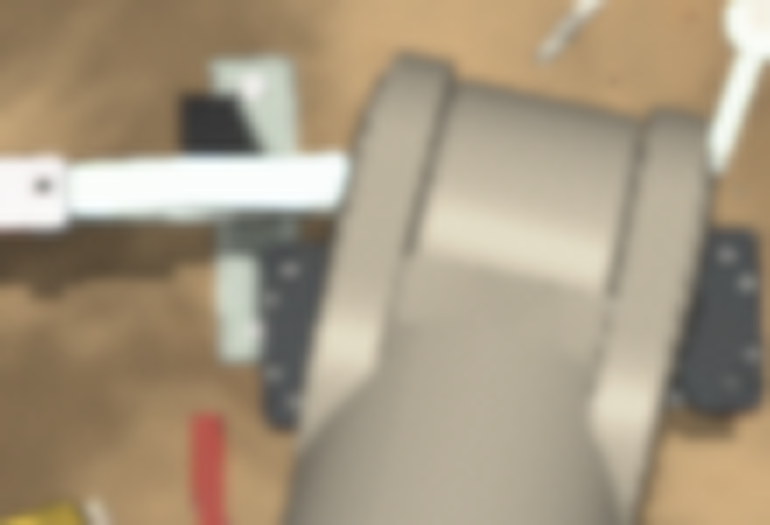

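The scene view shows the carrier upright in the fingers at about (630,230) in the crop, with the open rail end at (425,260). The two networks put the mouth at about (0.570, -0.137). I'll find the rail's front by feel: move in front of it and lower to slot height.

```bash
python3 -m creep '[-1,0,-1,0.3,0, -1,0,-3,0.8,0, -1,0,-5,1.3,0, -1,0,-7,1.8,0, -1,0,-9,2,0, -1,0,-10,2,0, -1,0,-10,2,0, -1,0,-10,2,0]' 40
python3 -m creep '[-1,0.2,0,0,0, -1,0.4,0,0,0, -1,0.6,0,0,0, -1,0.6,0,0,0]' 40
python3 - <<'E'
from workcell import *
from h import *
s=read_state(); print(s["tool_pos"],s["eef_rot"],s["ft_force"],s["moment"],s["opening"])
p=grab_frame("scene"); cv2.imwrite(f"pics/s5.png",cv2.resize(p["image"][150:240,240,:][None] if 0 else p["image"][150:240,230:330,::-1],None,fx=8,fy=8-2,interpolation=cv2.INTER_CUBIC))
E
```

```text
t: 8.45
tool_pos: [0.5024, -0.1008, 0.2155]
eef_rot: [3.141, -0.0, 0.028]
ft_force: [0.6, 0.6, -1.7]
opening: 0.0098
t: 8.85
tool_pos: [0.5086, -0.1003, 0.2153]
eef_rot: [-3.142, -0.0, 0.027]
ft_force: [-0.1, 0.2, -2.1]
opening: 0.0096
[ 0.50860897 -0.10034078  0.21532878] [-3.14159254e+00 -1.52711376e-04  2.72775473e-02] [-0.12842323  0.21460162 -2.11885404] [ 0.02199979  0.0385089  -0.03701816] 0.009595510390668607
```

View pics/s5.png

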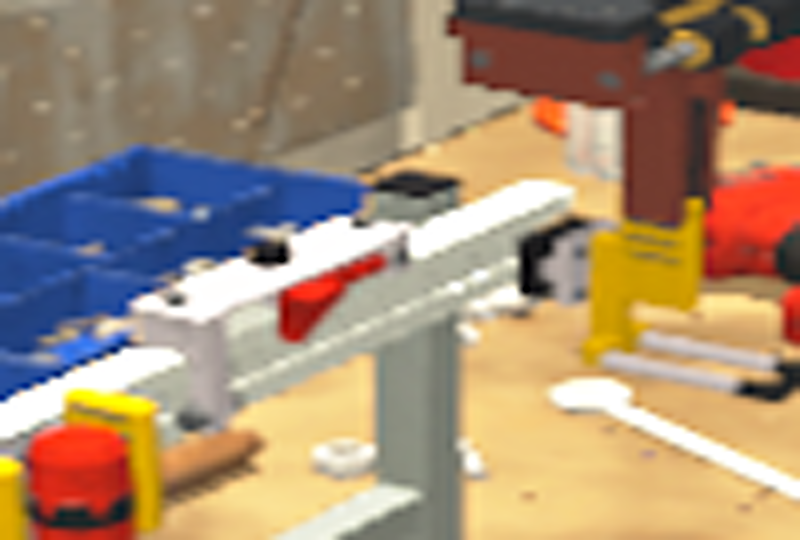

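The carrier head at (555,255) faces the rail front with a small gap, so I'll approach in fine steps.

```bash
python3 -m creep '[-1,0.1,0,0,0, -1,0.2,0,0,0, -1,0.3,0,0,0, -1,0.3,0,0,0]' 
for i in 1 ; do python3 -m creep '[-1,0.1,0,0,0, -1,0.1,0,0,0]'; done
python3 -m creep '[-1,0.1,0,0,0, -1,0.1,0,0,0]'
python3 -m creep '[-1,0.1,0,0,0, -1,0.1,0,0,0]'
```

```text
t: 9.3
tool_pos: [0.5114, -0.0999, 0.2154]
eef_rot: [3.142, -0.0, 0.028]
ft_force: [0.2, 0.0, -2.1]
opening: 0.0089
t: 9.5
tool_pos: [0.5124, -0.0998, 0.2154]
eef_rot: [3.142, -0.0, 0.028]
ft_force: [-0.1, -0.7, -1.9]
opening: 0.0095
t: 9.7
tool_pos: [0.5134, -0.0998, 0.2154]
eef_rot: [-3.142, -0.0, 0.028]
ft_force: [0.5, -0.4, -2.2]
opening: 0.0094
t: 9.9
tool_pos: [0.5144, -0.0998, 0.2153]
eef_rot: [-3.142, -0.0, 0.028]
ft_force: [0.0, 0.8, -1.2]
opening: 0.0095
```

```bash
python3 -m creep '[-1,0.05,0,0,0, -1,0.05,0,0,0]'
python3 -m creep '[-1,0.05,0,0,0, -1,0.05,0,0,0]'
python3 -m creep '[-1,0.05,0,0,0, -1,0.05,0,0,0]'
```

```text
t: 10.1
tool_pos: [0.5148, -0.0998, 0.2154]
eef_rot: [-3.142, -0.0, 0.028]
ft_force: [-0.7, 0.4, -2.5]
opening: 0.0099
t: 10.3
tool_pos: [0.5153, -0.0998, 0.2154]
eef_rot: [3.142, -0.0, 0.028]
ft_force: [-0.2, 0.4, -1.9]
opening: 0.0093
t: 10.5
tool_pos: [0.5158, -0.0998, 0.2154]
eef_rot: [-3.142, -0.0, 0.028]
ft_force: [0.0, -1.3, -1.3]
opening: 0.0098
```

```bash
python3 -m creep '[-1,0.05,0,0,0, -1,0.05,0,0,0]'
```

```text
t: 10.7
tool_pos: [0.5163, -0.0998, 0.2154]
eef_rot: [-3.142, -0.0, 0.028]
ft_force: [-0.3, -0.2, -2.3]
opening: 0.0096
```

```bash
python3 -m creep '[-1,0.05,0,0,0, -1,0.05,0,0,0]'
```

```text
t: 10.9
tool_pos: [0.5168, -0.0998, 0.2154]
eef_rot: [-3.142, -0.0, 0.028]
ft_force: [-0.3, -0.4, -1.8]
opening: 0.0094
```

```bash
python3 -m creep '[-1,0.05,0,0,0, -1,0.05,0,0,0]'
```

```text
t: 11.1
tool_pos: [0.5173, -0.0998, 0.2153]
eef_rot: [3.142, 0.0, 0.028]
ft_force: [-0.8, 0.5, -2.5]
opening: 0.0096
```

```bash
python3 -m creep '[-1,0.05,0,0,0, -1,0.05,0,0,0]'
```

```text
t: 11.3
tool_pos: [0.5178, -0.0998, 0.2154]
eef_rot: [3.142, -0.0, 0.028]
ft_force: [0.3, -0.3, -1.9]
opening: 0.0094
```

```bash
python3 -m creep '[-1,0.05,0,0,0, -1,0.05,0,0,0]'
```

```text
t: 11.5
tool_pos: [0.5183, -0.0997, 0.2154]
eef_rot: [3.142, -0.0, 0.028]
ft_force: [0.1, 0.3, -2.0]
opening: 0.0097
```

```bash
python3 -m creep '[-1,0.05,0,0,0, -1,0.05,0,0,0]'
```

```text
t: 11.7
tool_pos: [0.5189, -0.0997, 0.2154]
eef_rot: [-3.142, -0.0, 0.028]
ft_force: [0.9, 0.2, -1.8]
opening: 0.0096
```

```bash
python3 -m creep '[-1,0.05,0,0,0, -1,0.05,0,0,0]'
```

```text
t: 11.9
tool_pos: [0.5193, -0.0997, 0.2154]
eef_rot: [-3.142, -0.0, 0.028]
ft_force: [-0.7, -0.5, -2.5]
opening: 0.0095
```

```bash
python3 - <<'E'
from workcell import *
from h import *
p=grab_frame("scene"); cv2.imwrite(f"pics/s6.png",cv2.resize(p["image"][160:215,260:330,::-1],None,fx=10,fy=10,interpolation=cv2.INTER_CUBIC))
E
```

```text
(no output)
```

View pics/s6.png

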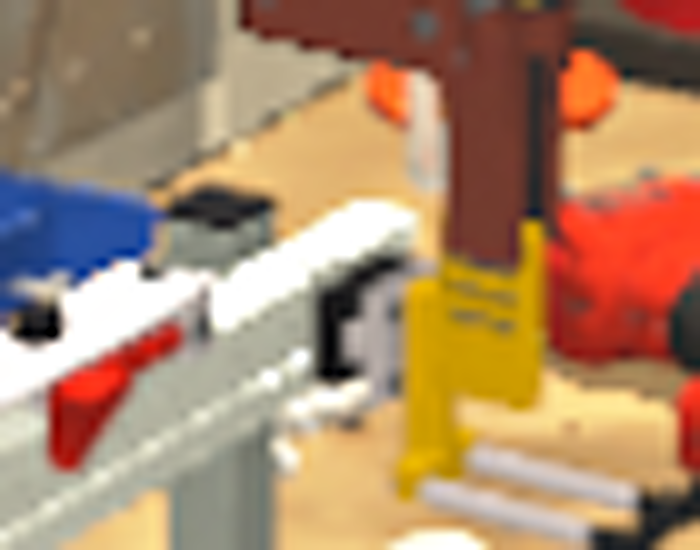

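The head at about (335,330) now looks almost on the rail face. Continuing in 0.5 mm steps.

```bash
python3 -m creep '[-1,0.05,0,0,0, -1,0.05,0,0,0]'
```

```text
t: 12.15
tool_pos: [0.5198, -0.0997, 0.2154]
eef_rot: [3.142, -0.0, 0.028]
ft_force: [-0.4, 1.0, -1.0]
opening: 0.0096
```

```bash
python3 -m creep '[-1,0.05,0,0,0, -1,0.05,0,0,0]'
```

```text
t: 12.35
tool_pos: [0.5203, -0.0996, 0.2154]
eef_rot: [-3.142, -0.0, 0.028]
ft_force: [0.4, -0.3, -1.8]
opening: 0.0094
```

```bash
python3 -m creep '[-1,0.05,0,0,0, -1,0.05,0,0,0]'
```

```text
t: 12.55
tool_pos: [0.5207, -0.0997, 0.2153]
eef_rot: [-3.142, 0.0, 0.028]
ft_force: [-0.7, 0.2, -2.3]
opening: 0.0096
```

```bash
python3 -m creep '[-1,0.05,0,0,0, -1,0.05,0,0,0]'
```

```text
t: 12.75
tool_pos: [0.5207, -0.0996, 0.2153]
eef_rot: [-3.142, 0.001, 0.028]
ft_force: [-2.7, 0.7, -0.0]
opening: 0.0097
```

```bash
python3 -m creep '[-1,0.05,0,0,0, -1,0.05,0,0,0]'
```

```text
t: 12.95
tool_pos: [0.5208, -0.0996, 0.2152]
eef_rot: [-3.141, 0.002, 0.028]
ft_force: [-5.8, -0.1, 0.6]
opening: 0.0098
```

Contact: the push rises at TCP x of about 0.5206, at roughly 6 N per mm of command. Now back off, rise, go over the rail top, and feel the height with the head's underside.

```bash
python3 -m creep '[-1,-0.3,0,0,0, -1,-0.6,0,0,0, -1,-0.6,0,-1,0, -1,-0.6,0,-2.5,0, -1,-0.6,0,-3.6,0, -1,-0.6,0,-4,0, -1,-0.6,0,-4,0, -1,-0.2,0,-4,0, -1,0.4,0,-4,0, -1,0.8,0,-4,0, -1,1,0,-4,0, -1,1,0,-4,0, -1,1,0,-4,0]' 
python3 -m creep '[-1,0,0,0.1,0, -1,0,0,0.2,0, -1,0,0,0.3,0, -1,0,0,0.3,0]'
```

```text
t: 14.25
tool_pos: [0.5317, -0.0994, 0.2551]
eef_rot: [-3.142, 0.0, 0.028]
ft_force: [-0.1, 0.1, -0.9]
opening: 0.0098
t: 14.65
tool_pos: [0.5316, -0.0994, 0.2522]
eef_rot: [3.142, 0.0, 0.028]
ft_force: [1.0, -0.2, -2.2]
opening: 0.0098
```

```bash
python3 -m creep '[-1,0,0,0.05,0, -1,0,0,0.1,0, -1,0,0,0.1,0]'
```

```text
t: 14.95
tool_pos: [0.5317, -0.0993, 0.2513]
eef_rot: [-3.142, 0.0, 0.028]
ft_force: [0.7, -0.5, -1.2]
opening: 0.0097
```

```bash
python3 -m creep '[-1,0,0,0.05,0, -1,0,0,0.1,0, -1,0,0,0.1,0]'
```

```text
t: 15.25
tool_pos: [0.5317, -0.0993, 0.2503]
eef_rot: [-3.142, 0.0, 0.028]
ft_force: [-0.1, 0.7, -2.2]
opening: 0.0096
```

```bash
python3 -m creep '[-1,0,0,0.05,0, -1,0,0,0.05,0]'
```

```text
t: 15.45
tool_pos: [0.5317, -0.0993, 0.2498]
eef_rot: [-3.142, 0.0, 0.028]
ft_force: [-0.6, 0.2, -2.2]
opening: 0.0097
```

```bash
python3 -m creep '[-1,0,0,0.05,0, -1,0,0,0.05,0]'
```

```text
t: 15.65
tool_pos: [0.5317, -0.0994, 0.2493]
eef_rot: [-3.142, 0.0, 0.028]
ft_force: [-0.6, -0.3, -2.7]
opening: 0.0097
```

```bash
python3 -m creep '[-1,0,0,0.05,0, -1,0,0,0.05,0]'
```

```text
t: 15.85
tool_pos: [0.5317, -0.0994, 0.2488]
eef_rot: [3.142, 0.0, 0.028]
ft_force: [0.8, 0.0, -2.4]
opening: 0.0097
```

```bash
python3 -m creep '[-1,0,0,0.05,0, -1,0,0,0.05,0]'
```

```text
t: 16.05
tool_pos: [0.5318, -0.0994, 0.2485]
eef_rot: [3.142, -0.0, 0.028]
ft_force: [0.5, 0.3, -0.8]
opening: 0.0094
```

```bash
python3 -m creep '[-1,0,0,0.05,0, -1,0,0,0.05,0]'
```

```text
t: 16.25
tool_pos: [0.5317, -0.0995, 0.2483]
eef_rot: [3.141, -0.0, 0.028]
ft_force: [-2.4, -1.3, 3.3]
opening: 0.0095
```

The rail top is felt at TCP z of about 0.2485, so slot height is TCP z 0.2154. That matches the geometric value of 0.2153. Next, go out past the right-hand end and down to slot height.

```bash
python3 -m creep '[-1,0,0,-0.5,0, -1,0,0,-1,0, -1,0,2,-1,0, -1,0,4,-1,0, -1,0.1,6,-1,0, -1,0.2,8,-1,0, -1,0.26,8.6,-1,0, -1,0.26,8.6,-1,0, -1,0.26,8.6,0.5,0, -1,0.26,8.6,2,0, -1,0.26,8.6,3,0, -1,0.26,8.6,3.24,0, -1,0.26,8.6,3.24,0, -1,0.26,8.6,3.24,0]' 
python3 - <<'E'
from workcell import *
from h import *
s=read_state(); print(s["tool_pos"],s["eef_rot"],s["ft_force"],s["moment"])
Y=s["tool_pos"][1]
print("dx,dy,dz cm to line:",shifts(s,np.array([.5343-.028*(Y+.0996),Y,.2154])-s["tool_pos"]))
p=grab_frame("scene"); cv2.imwrite(f"pics/s7.png",cv2.resize(p["image"][150:220,260:350,::-1],None,fx=8,fy=8,interpolation=cv2.INTER_CUBIC))
E
```

```text
t: 17.65
tool_pos: [0.5373, -0.185, 0.2162]
eef_rot: [3.141, -0.001, 0.028]
ft_force: [0.1, 1.2, -1.2]
opening: 0.0099
[ 0.53727571 -0.18502063  0.21615433] [ 3.14140364e+00 -1.11685002e-03  2.81147731e-02] [ 0.08111027  1.1835227  -1.23820946] [0.03176591 0.02158306 0.00214687]
dx,dy,dz cm to line: [-0.05845426 -0.00165574  0.07536774]
```

View pics/s7.png

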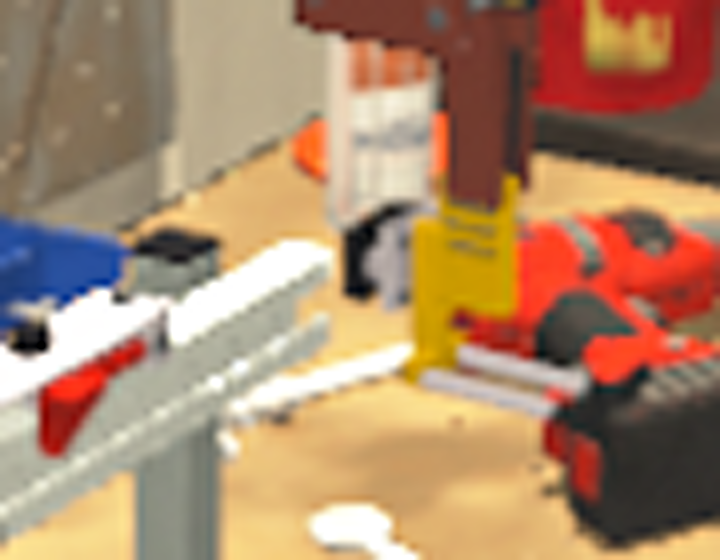

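The head is outside the open end, at (375,250) against the rail end at (325,270). I'll let it settle and check.

```bash
python3 -m creep '[-1,0,0,0,0, -1,0,0,0,0]' 
python3 - <<'E'
from workcell import *
from h import *
s=read_state(); print(s["tool_pos"],s["eef_rot"],s["ft_force"],s["moment"])
Y=s["tool_pos"][1]
print("dx,dy,dz cm to line:",shifts(s,np.array([.5343-.028*(Y+.0996),Y,.2154])-s["tool_pos"]))
E
```

```text
t: 17.9
tool_pos: [0.537, -0.1853, 0.2159]
eef_rot: [3.141, -0.001, 0.028]
ft_force: [-0.2, -0.7, -1.8]
opening: 0.0096
[ 0.53697567 -0.18533627  0.21589365] [ 3.14140582e+00 -7.26560260e-04  2.75993454e-02] [-0.20628394 -0.68410937 -1.80537773] [ 0.05216352  0.00511899 -0.01499035]
dx,dy,dz cm to line: [-0.02753076 -0.00076825  0.04934505]
```

```bash
python3 -m creep '[-1,-0.01,-0.5,0.03,0, -1,-0.01,-0.5,0.03,0, -1,-0.01,-0.5,0.03,0]' 
python3 - <<'E'
from workcell import *
from h import *
s=read_state(); print(s["tool_pos"],s["eef_rot"],s["ft_force"],s["moment"])
Y=s["tool_pos"][1]
print("dx,dy,dz cm to line:",shifts(s,np.array([.5343-.028*(Y+.0996),Y,.2154])-s["tool_pos"]))
E
```

```text
t: 18.2
tool_pos: [0.5366, -0.1799, 0.2152]
eef_rot: [-3.142, -0.0, 0.028]
ft_force: [-0.3, -1.2, -1.2]
opening: 0.0095
[ 0.53656485 -0.17991307  0.21520952] [-3.14156260e+00 -6.31833682e-05  2.83514284e-02] [-0.29014764 -1.1792001  -1.21230246] [0.03650481 0.01207194 0.02855556]
dx,dy,dz cm to line: [-1.60648175e-03 -4.61648556e-05 -1.90481588e-02]
```

Aligned to within 0.2 mm. Feeding in.

```bash
python3 -m creep '[-1,0,-0.4,-0.02,0, -1,0,-0.8,-0.02,0, -1,0,-1.2,-0.02,0, -1,0,-1.4,-0.02,0, -1,0,-1.4,-0.02,0]'
```

```text
t: 18.7
tool_pos: [0.5362, -0.1657, 0.2154]
eef_rot: [-3.141, -0.0, 0.029]
ft_force: [0.5, -0.5, -1.4]
opening: 0.0095
```

```bash
python3 -m creep '[-1,0,-0.1,0,0, -1,0,-0.2,0,0, -1,0,-0.2,0,0]'
```

```text
t: 19.0
tool_pos: [0.5361, -0.1642, 0.2154]
eef_rot: [-3.142, -0.0, 0.028]
ft_force: [0.0, 0.6, -1.9]
opening: 0.0098
```

```bash
python3 -m creep '[-1,0,-0.1,0,0, -1,0,-0.2,0,0, -1,0,-0.2,0,0]'
```

```text
t: 19.3
tool_pos: [0.536, -0.1621, 0.2154]
eef_rot: [-3.141, -0.0, 0.028]
ft_force: [-0.4, 0.7, -1.7]
opening: 0.0095
```

```bash
python3 -m creep '[-1,0,-0.1,0,0, -1,0,-0.2,0,0, -1,0,-0.2,0,0]'
```

```text
t: 19.6
tool_pos: [0.536, -0.1601, 0.2154]
eef_rot: [-3.142, 0.0, 0.028]
ft_force: [-0.6, 0.7, -2.3]
opening: 0.009
```

```bash
python3 -m creep '[-1,0,-0.1,0,0, -1,0,-0.2,0,0, -1,0,-0.2,0,0]'
```

```text
t: 19.9
tool_pos: [0.5359, -0.1581, 0.2154]
eef_rot: [-3.142, -0.0, 0.028]
ft_force: [0.4, -0.3, -1.6]
opening: 0.0094
```

```bash
python3 -m creep '[-1,0,-0.1,0,0, -1,0,-0.2,0,0]'
```

```text
t: 20.1
tool_pos: [0.5358, -0.1562, 0.2154]
eef_rot: [3.142, 0.0, 0.028]
ft_force: [-0.2, -0.1, -1.5]
opening: 0.0096
```

```bash
python3 -m creep '[-1,0,-0.1,0,0, -1,0,-0.2,0,0]'
```

```text
t: 20.3
tool_pos: [0.5358, -0.1542, 0.2154]
eef_rot: [-3.142, -0.0, 0.028]
ft_force: [0.2, -0.2, -2.5]
opening: 0.0096
```

```bash
python3 -m creep '[-1,0,-0.1,0,0, -1,0,-0.2,0,0]'
```

```text
t: 20.5
tool_pos: [0.5357, -0.1522, 0.2154]
eef_rot: [3.142, 0.0, 0.028]
ft_force: [-0.5, -0.1, -2.1]
opening: 0.0096
```

```bash
python3 -m creep '[-1,0,-0.1,0,0, -1,0,-0.2,0,0]'
```

```text
t: 20.7
tool_pos: [0.5357, -0.1502, 0.2154]
eef_rot: [3.142, -0.0, 0.028]
ft_force: [-0.4, 0.8, -1.8]
opening: 0.01
```

```bash
python3 -m creep '[-1,0,-0.2,0,0, -1,0,-0.4,0,0, -1,0,-0.6,0,0]'; python3 - <<'E'
from workcell import *
from h import *
p=grab_frame("scene"); cv2.imwrite(f"pics/s8.png",cv2.resize(p["image"][150:220,260:350,::-1],None,fx=8,fy=8,interpolation=cv2.INTER_CUBIC))
E
```

```text
t: 21.0
tool_pos: [0.5355, -0.144, 0.2154]
eef_rot: [-3.142, -0.0, 0.028]
ft_force: [0.6, -0.1, -2.5]
opening: 0.0097
```

View pics/s8.png

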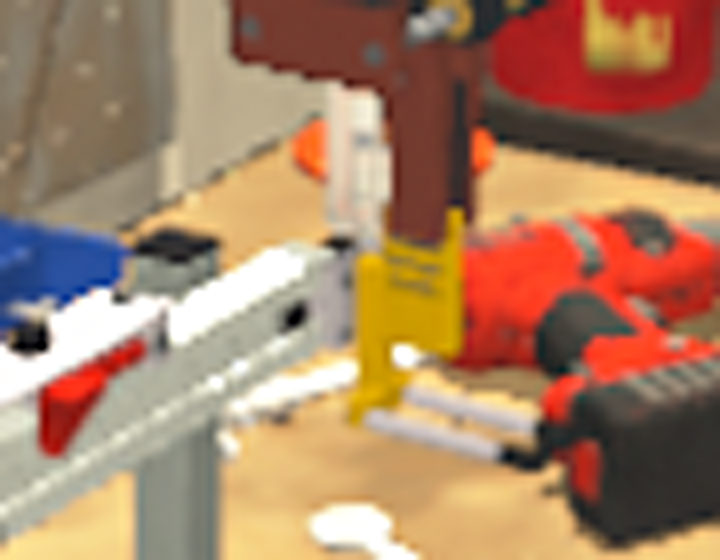

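The black T-head shows inside the slot at (293,315), so it has entered with no contact force. Sliding on.

```bash
python3 -m creep '[-1,0,-0.3,0,0, -1,0,-0.6,0,0, -1,0,-0.9,0,0, -1,0,-1,0,0]'
```

```text
t: 21.45
tool_pos: [0.5353, -0.1337, 0.2154]
eef_rot: [-3.141, -0.0, 0.028]
ft_force: [0.4, 0.2, -1.2]
opening: 0.0097
```

```bash
python3 -m creep '[-1,0,-0.3,0,0, -1,0,-0.6,0,0, -1,0,-0.9,0,0, -1,0,-1,0,0]'
```

```text
t: 21.85
tool_pos: [0.535, -0.1237, 0.2154]
eef_rot: [-3.141, -0.0, 0.028]
ft_force: [0.6, -0.3, -2.0]
opening: 0.0098
```

```bash
python3 -m creep '[-1,0,-0.3,0,0, -1,0,-0.6,0,0, -1,0,-0.9,0,0, -1,0,-1,0,0]'
```

```text
t: 22.25
tool_pos: [0.5347, -0.1137, 0.2154]
eef_rot: [-3.141, -0.0, 0.028]
ft_force: [0.3, 0.6, -1.4]
opening: 0.0098
```

```bash
python3 -m creep '[-1,0,-0.3,0,0, -1,0,-0.6,0,0, -1,0,-0.9,0,0, -1,0,-1,0,0]'
```

```text
t: 22.65
tool_pos: [0.5344, -0.1038, 0.2154]
eef_rot: [-3.141, -0.0, 0.028]
ft_force: [0.2, 0.5, -1.8]
opening: 0.0097
```

```bash
python3 -m creep '[-1,0,-0.3,0,0, -1,0,-0.6,0,0, -1,0,-0.9,0,0, -1,0,-1,0,0]'
```

```text
t: 23.05
tool_pos: [0.5341, -0.0938, 0.2154]
eef_rot: [-3.141, 0.0, 0.028]
ft_force: [0.2, 0.1, -1.6]
opening: 0.0098
```

```bash
python3 -m creep '[-1,0,-0.3,0,0, -1,0,-0.6,0,0, -1,0,-0.9,0,0, -1,0,-1,0,0]'
```

```text
t: 23.45
tool_pos: [0.5339, -0.0837, 0.2154]
eef_rot: [-3.141, -0.0, 0.028]
ft_force: [-0.2, -0.8, -2.6]
opening: 0.0095
```

```bash
python3 -m creep '[-1,0,-0.3,0,0, -1,0,-0.6,0,0, -1,0,-0.9,0,0, -1,0,-1,0,0]'
```

```text
t: 23.85
tool_pos: [0.5336, -0.0737, 0.2154]
eef_rot: [-3.141, -0.0, 0.028]
ft_force: [0.2, 0.5, -2.2]
opening: 0.0092
```

```bash
python3 -m creep '[-1,0,-0.3,0,0, -1,0,-0.6,0,0, -1,0,-0.9,0,0, -1,0,-1,0,0]'
```

```text
t: 24.25
tool_pos: [0.5333, -0.0638, 0.2154]
eef_rot: [-3.141, -0.0, 0.028]
ft_force: [0.8, 0.2, -2.5]
opening: 0.0095
```

```bash
python3 -m creep '[-1,0,-0.3,0,0, -1,0,-0.6,0,0, -1,0,-0.6,0,0]';python3 - <<'E'
from workcell import *
from h import *
s=read_state(); print(s["ft_force"],s["moment"])
p=grab_frame("scene"); cv2.imwrite(f"pics/s9.png",cv2.resize(p["image"][150:230,220,:][None] if 0 else p["image"][150:230,220:320,::-1],None,fx=8,fy=7.5,interpolation=cv2.INTER_CUBIC))
E
```

```text
t: 24.55
tool_pos: [0.5331, -0.0577, 0.2154]
eef_rot: [-3.141, -0.0, 0.029]
ft_force: [0.7, 0.6, -1.8]
opening: 0.0094
[ 0.68198358  0.59839491 -1.82321735] [0.01554083 0.01938226 0.07501757]
```

View pics/s9.png

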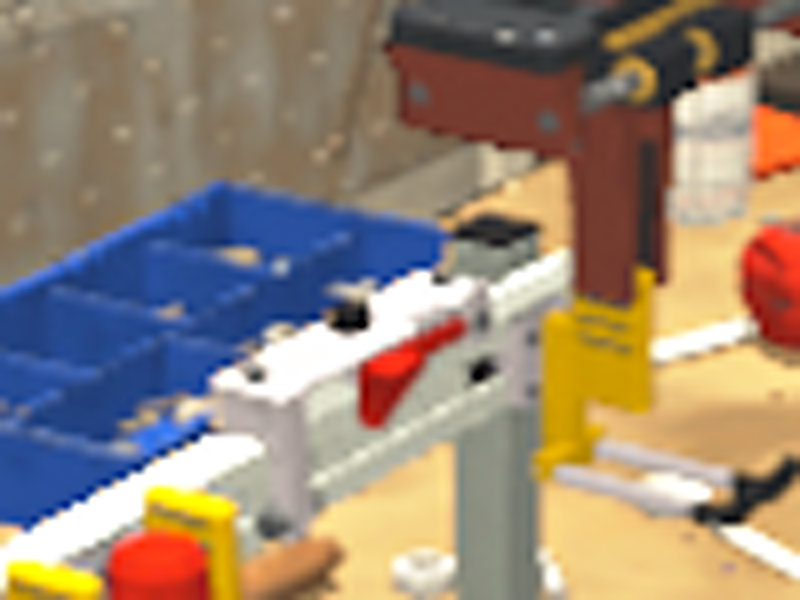

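The face plate at (525,360) is just about to reach the keeper's ramp tip at (460,330). From here I'll take smaller steps and watch the push.

```bash
python3 -m creep '[-1,0,-0.2,0,0, -1,0,-0.4,0,0, -1,0,-0.5,0,0]'
```

```text
t: 24.9
tool_pos: [0.533, -0.0531, 0.2154]
eef_rot: [-3.142, -0.0, 0.028]
ft_force: [-0.1, 0.2, -2.3]
opening: 0.0096
```

```bash
python3 -m creep '[-1,0,-0.2,0,0, -1,0,-0.4,0,0, -1,0,-0.5,0,0]'
```

```text
t: 25.2
tool_pos: [0.5329, -0.048, 0.2154]
eef_rot: [-3.142, -0.0, 0.028]
ft_force: [0.5, 0.4, -1.7]
opening: 0.0099
```

```bash
python3 -m creep '[-1,0,-0.2,0,0, -1,0,-0.4,0,0, -1,0,-0.5,0,0]'
```

```text
t: 25.5
tool_pos: [0.5327, -0.043, 0.2154]
eef_rot: [-3.142, -0.0, 0.028]
ft_force: [-0.5, 0.4, -2.1]
opening: 0.0098
```

```bash
python3 -m creep '[-1,0,-0.2,0,0, -1,0,-0.4,0,0, -1,0,-0.5,0,0]'
```

```text
t: 25.8
tool_pos: [0.5326, -0.038, 0.2154]
eef_rot: [-3.142, -0.0, 0.028]
ft_force: [0.3, 0.6, -1.8]
opening: 0.0097
```

```bash
python3 -m creep '[-1,0,-0.2,0,0, -1,0,-0.4,0,0, -1,0,-0.5,0,0]'
```

```text
t: 26.1
tool_pos: [0.5324, -0.033, 0.2154]
eef_rot: [-3.142, -0.0, 0.028]
ft_force: [0.8, 0.0, -2.2]
opening: 0.0095
```

```bash
python3 -m creep '[-1,0,-0.2,0,0, -1,0,-0.4,0,0, -1,0,-0.5,0,0]'
```

```text
t: 26.4
tool_pos: [0.5323, -0.028, 0.2154]
eef_rot: [-3.142, -0.0, 0.028]
ft_force: [0.2, 0.3, -2.0]
opening: 0.0096
```

```bash
python3 -m creep '[-1,0,-0.2,0,0, -1,0,-0.4,0,0, -1,0,-0.5,0,0]'
```

```text
t: 26.7
tool_pos: [0.5321, -0.023, 0.2154]
eef_rot: [-3.142, 0.0, 0.028]
ft_force: [-0.2, -1.0, -1.8]
opening: 0.0096
```

```bash
python3 -m creep '[-1,0,-0.2,0,0, -1,0,-0.4,0,0, -1,0,-0.5,0,0]'
```

```text
t: 27.0
tool_pos: [0.532, -0.018, 0.2154]
eef_rot: [-3.142, -0.0, 0.028]
ft_force: [-0.2, 0.0, -2.3]
opening: 0.0095
```

```bash
python3 - <<'E'
from workcell import *
from h import *
p=grab_frame("scene"); cv2.imwrite(f"pics/s10.png",cv2.resize(p["image"][150:230,220:320,::-1],None,fx=8,fy=7.5,interpolation=cv2.INTER_CUBIC))
E
```

```text
(no output)
```

View pics/s10.png

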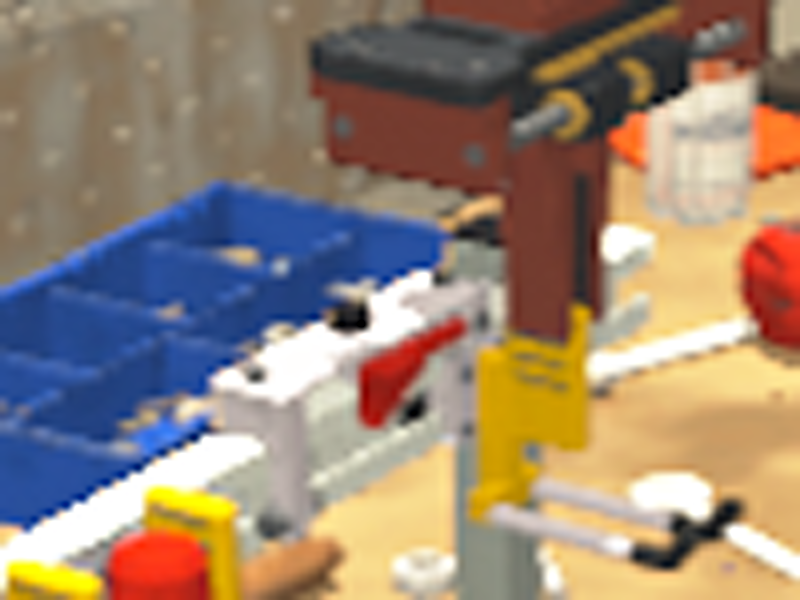

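The face plate is right under the ramp tip at (460,340), and the head shows in the slot at (410,405). Continuing.

```bash
python3 -m creep '[-1,0,-0.2,0,0, -1,0,-0.4,0,0, -1,0,-0.4,0,0]'
```

```text
t: 27.35
tool_pos: [0.5319, -0.0139, 0.2154]
eef_rot: [-3.141, -0.0, 0.028]
ft_force: [-0.2, -0.7, -2.0]
opening: 0.0096
```

```bash
python3 -m creep '[-1,0,-0.2,0,0, -1,0,-0.4,0,0, -1,0,-0.4,0,0]'
```

```text
t: 27.65
tool_pos: [0.5318, -0.0099, 0.2154]
eef_rot: [-3.141, -0.0, 0.028]
ft_force: [-0.2, -0.2, -2.2]
opening: 0.0094
```

```bash
python3 -m creep '[-1,0,-0.2,0,0, -1,0,-0.4,0,0, -1,0,-0.4,0,0]'
```

```text
t: 27.95
tool_pos: [0.5317, -0.0059, 0.2154]
eef_rot: [-3.141, -0.0, 0.028]
ft_force: [0.7, 0.8, -1.1]
opening: 0.0094
```

```bash
python3 -m creep '[-1,0,-0.2,0,0, -1,0,-0.4,0,0, -1,0,-0.4,0,0]'
```

```text
t: 28.25
tool_pos: [0.5316, -0.0019, 0.2154]
eef_rot: [-3.141, -0.0, 0.028]
ft_force: [-0.5, -0.0, -2.4]
opening: 0.0096
```

```bash
python3 -m creep '[-1,0,-0.2,0,0, -1,0,-0.4,0,0, -1,0,-0.4,0,0]'
```

```text
t: 28.55
tool_pos: [0.5315, 0.0021, 0.2154]
eef_rot: [-3.141, -0.0, 0.028]
ft_force: [0.3, 0.1, -2.0]
opening: 0.0097
```

```bash
python3 -m creep '[-1,0,-0.2,0,0, -1,0,-0.4,0,0, -1,0,-0.4,0,0]'
```

```text
t: 28.85
tool_pos: [0.5313, 0.0061, 0.2154]
eef_rot: [-3.141, -0.0, 0.028]
ft_force: [0.4, -0.4, -1.9]
opening: 0.0097
```

```bash
python3 -m creep '[-1,0,-0.2,0,0, -1,0,-0.4,0,0, -1,0,-0.4,0,0]'
```

```text
t: 29.15
tool_pos: [0.5311, 0.009, 0.2151]
eef_rot: [3.141, 0.0, 0.027]
ft_force: [0.9, -2.7, -3.6]
opening: 0.0096
```

```bash
python3 -m creep '[-1,0,-0.2,0,0, -1,0,-0.4,0,0, -1,0,-0.4,0,0]'
```

```text
t: 29.45
tool_pos: [0.5311, 0.013, 0.2151]
eef_rot: [3.141, 0.0, 0.027]
ft_force: [1.3, -4.5, -3.6]
opening: 0.0098
```

```bash
python3 - <<'E'
from workcell import *
from h import *
p=grab_frame("scene"); cv2.imwrite(f"pics/s11.png",cv2.resize(p["image"][150:230,220:320,::-1],None,fx=8,fy=7.5,interpolation=cv2.INTER_CUBIC))
E
```

```text
(no output)
```

View pics/s11.png

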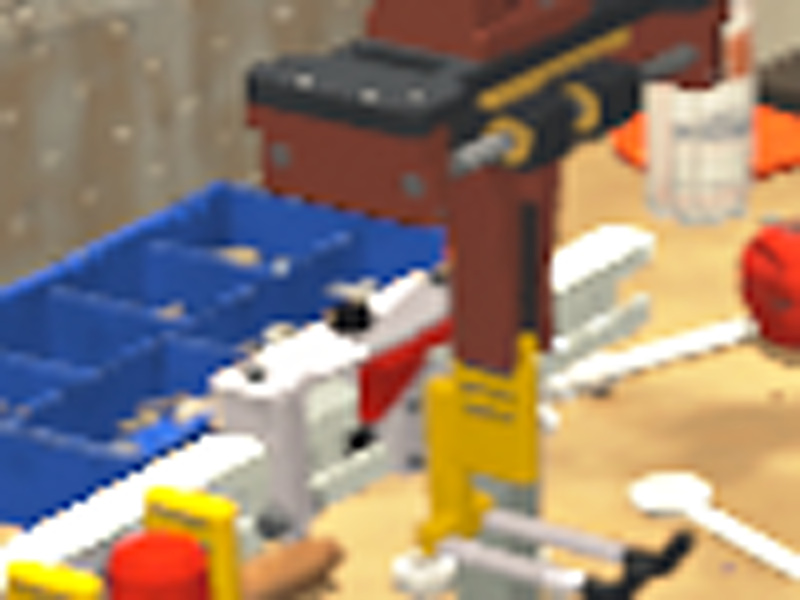

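The keeper began to lift at TCP y of about 0.0075, with a 4–5 N push as expected. So it should drop near y 0.061, with buffer contact near 0.0575 and the rigid stop near 0.0635.

```bash
python3 -m creep '[-1,0,-0.2,0,0, -1,0,-0.4,0,0, -1,0,-0.4,0,0]'
```

```text
t: 29.8
tool_pos: [0.5309, 0.0175, 0.2152]
eef_rot: [3.141, 0.0, 0.028]
ft_force: [0.8, -3.7, -5.4]
opening: 0.0094
```

```bash
python3 -m creep '[-1,0,-0.2,0,0, -1,0,-0.4,0,0, -1,0,-0.4,0,0]'
```

```text
t: 30.1
tool_pos: [0.5308, 0.0216, 0.2153]
eef_rot: [3.142, 0.0, 0.028]
ft_force: [1.6, -3.7, -4.7]
opening: 0.0097
```

```bash
python3 -m creep '[-1,0,-0.2,0,0, -1,0,-0.4,0,0, -1,0,-0.4,0,0]'
```

```text
t: 30.4
tool_pos: [0.5307, 0.0266, 0.2153]
eef_rot: [-3.141, -0.0, 0.028]
ft_force: [0.6, -1.3, -5.6]
opening: 0.0097
```

```bash
python3 -m creep '[-1,0,-0.2,0,0, -1,0,-0.4,0,0, -1,0,-0.4,0,0]'
```

```text
t: 30.7
tool_pos: [0.5307, 0.0303, 0.2153]
eef_rot: [-3.141, -0.0, 0.029]
ft_force: [0.4, -1.3, -5.8]
opening: 0.0097
```

```bash
python3 -m creep '[-1,0,-0.2,0,0, -1,0,-0.4,0,0, -1,0,-0.4,0,0]'
```

```text
t: 31.0
tool_pos: [0.5306, 0.0341, 0.2154]
eef_rot: [-3.141, -0.0, 0.028]
ft_force: [1.2, -2.3, -5.4]
opening: 0.0096
```

```bash
python3 -m creep '[-1,0,-0.2,0,0, -1,0,-0.4,0,0, -1,0,-0.4,0,0]'
```

```text
t: 31.3
tool_pos: [0.5305, 0.0381, 0.2154]
eef_rot: [-3.141, -0.0, 0.028]
ft_force: [2.7, -2.1, -4.7]
opening: 0.01
```

```bash
python3 -m creep '[-1,0,-0.2,0,0, -1,0,-0.4,0,0, -1,0,-0.4,0,0]'
```

```text
t: 31.6
tool_pos: [0.5303, 0.0421, 0.2154]
eef_rot: [-3.141, -0.0, 0.028]
ft_force: [2.2, -1.6, -5.8]
opening: 0.01
```

```bash
python3 -m creep '[-1,0.02,-0.2,0,0, -1,0.03,-0.4,0,0, -1,0.03,-0.4,0,0]'
```

```text
t: 31.9
tool_pos: [0.5304, 0.0462, 0.2153]
eef_rot: [-3.141, 0.0, 0.028]
ft_force: [1.0, -1.7, -6.1]
opening: 0.0098
```

```bash
python3 -m creep '[-1,0,-0.2,0,0, -1,0,-0.4,0,0, -1,0,-0.4,0,0]'
```

```text
t: 32.2
tool_pos: [0.5303, 0.0502, 0.2153]
eef_rot: [-3.141, 0.0, 0.028]
ft_force: [0.7, -1.6, -6.1]
opening: 0.0098
```

```bash
python3 -m creep '[-1,0,-0.1,0,0, -1,0,-0.2,0,0, -1,0,-0.3,0,0, -1,0,-0.3,0,0]'
```

```text
t: 32.6
tool_pos: [0.5303, 0.0529, 0.2153]
eef_rot: [-3.141, 0.0, 0.028]
ft_force: [-0.1, -1.4, -5.1]
opening: 0.0099
```

```bash
python3 - <<'E'
from workcell import *
from h import *
p=grab_frame("scene"); cv2.imwrite(f"pics/s12.png",cv2.resize(p["image"][155:235,220:320,::-1],None,fx=8,fy=7.5,interpolation=cv2.INTER_CUBIC))
E
```

```text
(no output)
```

View pics/s12.png

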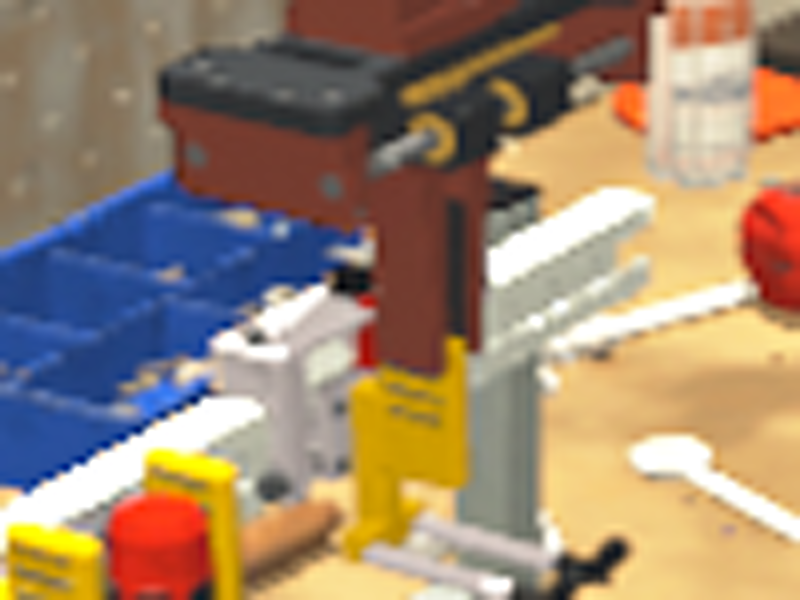

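The face plate at (330,440) is nearing the stop tab at (295,430). Going on in 1 mm steps.

```bash
python3 -m creep '[-1,0,-0.1,0,0, -1,0,-0.2,0,0, -1,0,-0.2,0,0]'
```

```text
t: 32.95
tool_pos: [0.5302, 0.0551, 0.2154]
eef_rot: [-3.141, -0.0, 0.028]
ft_force: [-0.2, -1.4, -5.7]
opening: 0.0095
```

```bash
python3 -m creep '[-1,0,-0.1,0,0, -1,0,-0.1,0,0]'
```

```text
t: 33.15
tool_pos: [0.5303, 0.056, 0.2154]
eef_rot: [-3.141, -0.0, 0.028]
ft_force: [-0.6, -0.5, -5.0]
opening: 0.0098
```

```bash
python3 -m creep '[-1,0,-0.1,0,0, -1,0,-0.1,0,0]'
```

```text
t: 33.35
tool_pos: [0.5302, 0.0564, 0.2154]
eef_rot: [3.141, -0.0, 0.028]
ft_force: [-0.9, -2.7, -5.2]
opening: 0.0095
```

```bash
python3 -m creep '[-1,0,-0.1,0,0, -1,0,-0.1,0,0]'
```

```text
t: 33.55
tool_pos: [0.5302, 0.0568, 0.2154]
eef_rot: [3.14, 0.0, 0.027]
ft_force: [-0.9, -5.1, -3.7]
opening: 0.0094
```

Buffer contact is felt at y of about 0.0565. Going on in half-millimetre steps.

```bash
python3 -m creep '[-1,0,-0.05,0,0, -1,0,-0.05,0,0]'
```

```text
t: 33.75
tool_pos: [0.5302, 0.0571, 0.2154]
eef_rot: [3.14, 0.0, 0.027]
ft_force: [-0.3, -5.4, -3.1]
opening: 0.0094
```

```bash
python3 -m creep '[-1,0,-0.05,0,0, -1,0,-0.05,0,0]'
```

```text
t: 33.95
tool_pos: [0.5301, 0.0575, 0.2154]
eef_rot: [3.14, 0.0, 0.027]
ft_force: [0.0, -5.7, -2.5]
opening: 0.0095
```

```bash
python3 -m creep '[-1,0,-0.05,0,0, -1,0,-0.05,0,0]'
```

```text
t: 34.15
tool_pos: [0.5301, 0.0579, 0.2154]
eef_rot: [3.14, 0.0, 0.027]
ft_force: [-0.8, -5.3, -1.4]
opening: 0.0095
```

```bash
python3 -m creep '[-1,0,-0.05,0,0, -1,0,-0.05,0,0]'
```

```text
t: 34.35
tool_pos: [0.5301, 0.0582, 0.2154]
eef_rot: [3.14, 0.0, 0.026]
ft_force: [-1.3, -6.6, -2.0]
opening: 0.0095
```

```bash
python3 -m creep '[-1,0,-0.05,0,0, -1,0,-0.05,0,0]'
```

```text
t: 34.55
tool_pos: [0.5301, 0.0586, 0.2154]
eef_rot: [3.14, 0.0, 0.026]
ft_force: [-1.3, -6.6, -2.8]
opening: 0.0096
```

```bash
python3 -m creep '[-1,0,-0.05,0,0, -1,0,-0.05,0,0]'
```

```text
t: 34.75
tool_pos: [0.5301, 0.059, 0.2155]
eef_rot: [3.14, 0.0, 0.026]
ft_force: [-0.7, -6.8, -2.4]
opening: 0.0093
```

```bash
python3 -m creep '[-1,0,-0.05,0,0, -1,0,-0.05,0,0]'
```

```text
t: 34.95
tool_pos: [0.53, 0.0594, 0.2155]
eef_rot: [3.14, 0.0, 0.026]
ft_force: [-1.3, -6.4, -2.2]
opening: 0.0094
```

```bash
python3 -m creep '[-1,0,-0.05,0,0, -1,0,-0.05,0,0]'
```

```text
t: 35.15
tool_pos: [0.5301, 0.0598, 0.2155]
eef_rot: [3.139, 0.0, 0.026]
ft_force: [-1.1, -6.4, -2.7]
opening: 0.0094
```

```bash
python3 -m creep '[-1,0,-0.04,0,0, -1,0,-0.04,0,0]'
```

```text
t: 35.35
tool_pos: [0.5301, 0.0601, 0.2155]
eef_rot: [3.139, 0.0, 0.026]
ft_force: [-0.6, -7.1, -2.5]
opening: 0.0094
```

```bash
python3 -m creep '[-1,0,-0.04,0,0, -1,0,-0.04,0,0]'; python3 - <<'E'
from workcell import *
from h import *
p=grab_frame("scene"); cv2.imwrite(f"pics/s13.png",cv2.resize(p["image"][170:220,235:295,::-1],None,fx=12,fy=12,interpolation=cv2.INTER_CUBIC))
p=grab_frame("top"); cv2.imwrite(f"pics/t13.png",cv2.resize(p["image"][140:215,190:290,::-1],None,fx=8,fy=8,interpolation=cv2.INTER_CUBIC))
E
```

```text
t: 35.55
tool_pos: [0.53, 0.0604, 0.2154]
eef_rot: [3.139, 0.0, 0.026]
ft_force: [-1.1, -6.4, -1.7]
opening: 0.0096
```

View pics/s13.png

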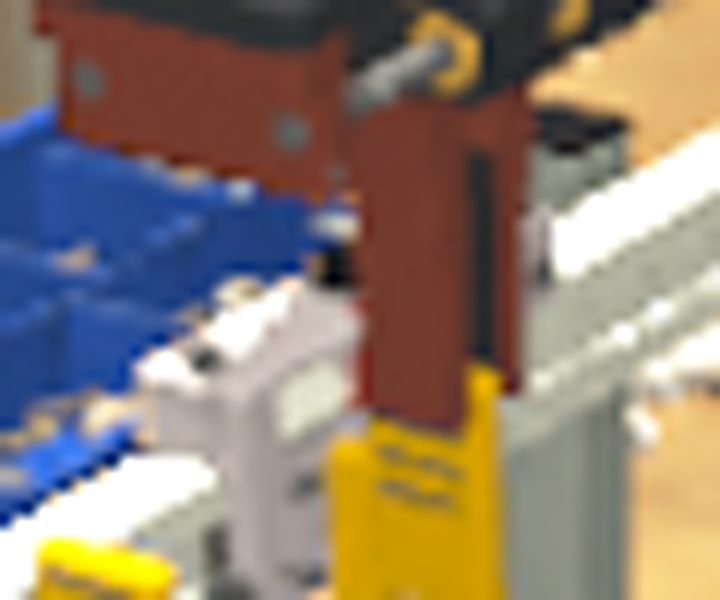

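View pics/t13.png

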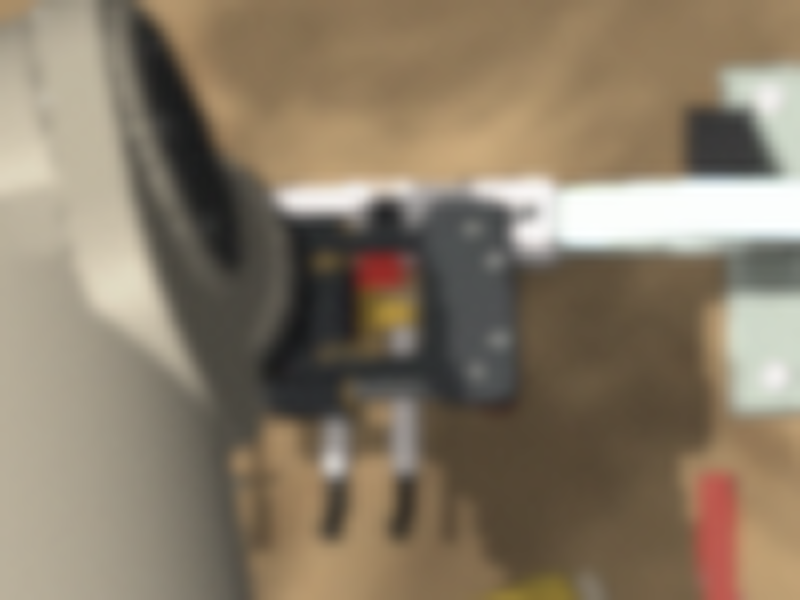

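The keeper is hidden behind the finger in the scene view. In the top view its red shows at (385,270), with no clear sign of a drop. Continuing by feel.

```bash
python3 -m creep '[-1,0,-0.04,0,0, -1,0,-0.04,0,0]'
```

```text
t: 35.85
tool_pos: [0.53, 0.0612, 0.2154]
eef_rot: [3.14, 0.0, 0.026]
ft_force: [-0.7, -6.9, -3.9]
opening: 0.0095
```

```bash
python3 -m creep '[-1,0,-0.04,0,0, -1,0,-0.04,0,0]'
```

```text
t: 36.05
tool_pos: [0.53, 0.0618, 0.2156]
eef_rot: [3.14, 0.0, 0.027]
ft_force: [-0.7, -6.2, -2.4]
opening: 0.0098
```

```bash
python3 -m creep '[-1,0,-0.04,0,0, -1,0,-0.04,0,0]'
```

```text
t: 36.25
tool_pos: [0.53, 0.0622, 0.2156]
eef_rot: [3.14, 0.0, 0.027]
ft_force: [-1.2, -7.3, -1.7]
opening: 0.0099
```

The tool jumped forward slightly between y 0.0604 and 0.0618, and z lifted a touch, which suggests the drop. I'll test it by easing back gently: a shut keeper must block the return.

```bash
python3 -m creep '[-1,0,0.05,0,0, -1,0,0.1,0,0, -1,0,0.1,0,0]'
```

```text
t: 36.55
tool_pos: [0.5301, 0.0612, 0.2156]
eef_rot: [3.14, 0.0, 0.026]
ft_force: [-1.2, -6.2, -1.6]
opening: 0.0097
```

```bash
python3 -m creep '[-1,0,0.05,0,0, -1,0,0.05,0,0]'
```

```text
t: 36.75
tool_pos: [0.53, 0.0609, 0.2155]
eef_rot: [3.14, 0.0, 0.027]
ft_force: [-1.4, -5.3, -2.2]
opening: 0.0094
```

```bash
python3 -m creep '[-1,0,0.05,0,0, -1,0,0.05,0,0]'
```

```text
t: 36.95
tool_pos: [0.53, 0.0604, 0.2155]
eef_rot: [3.14, 0.0, 0.027]
ft_force: [-0.8, -4.5, -1.3]
opening: 0.0096
```

```bash
python3 -m creep '[-1,0,0.05,0,0, -1,0,0.05,0,0]'
```

```text
t: 37.15
tool_pos: [0.5301, 0.0603, 0.2155]
eef_rot: [3.141, 0.0, 0.027]
ft_force: [-0.7, -5.7, -2.9]
opening: 0.0093
```

```bash
python3 -m creep '[-1,0,0.05,0,0, -1,0,0.05,0,0]'
```

```text
t: 37.35
tool_pos: [0.5301, 0.0602, 0.2155]
eef_rot: [3.141, -0.0, 0.027]
ft_force: [-1.7, -5.2, -2.5]
opening: 0.0098
```

```bash
python3 -m creep '[-1,0,0.05,0,0, -1,0,0.05,0,0]'
```

```text
t: 37.55
tool_pos: [0.5301, 0.0601, 0.2155]
eef_rot: [3.142, 0.0, 0.028]
ft_force: [-1.3, -4.8, -2.2]
opening: 0.0095
```

```bash
python3 -m creep '[-1,0,0.05,0,0, -1,0,0.05,0,0]'
```

```text
t: 37.75
tool_pos: [0.5301, 0.06, 0.2155]
eef_rot: [-3.141, -0.0, 0.028]
ft_force: [-1.4, -3.1, -1.1]
opening: 0.01
```

The carrier stays at y 0.060 while the command retreats about 2 mm and the push bleeds off, so the keeper is blocking the return. I'll relax to about zero force.

```bash
python3 -m creep '[-1,0,0.05,0,0, -1,0,0.05,0,0]'
```

```text
t: 37.95
tool_pos: [0.5301, 0.0598, 0.2154]
eef_rot: [-3.141, -0.0, 0.028]
ft_force: [-2.1, -1.9, -0.7]
opening: 0.0097
```

```bash
python3 -m creep '[-1,0,0.05,0,0, -1,0,0.05,0,0]'; python3 - <<'E'
from workcell import *
from h import *
p=grab_frame("top"); cv2.imwrite(f"pics/t14.png",cv2.resize(p["image"][140:215,190:290,::-1],None,fx=8,fy=8,interpolation=cv2.INTER_CUBIC))
s=read_state(); print(s["ft_force"],s["moment"])
E
```

```text
t: 38.15
tool_pos: [0.5301, 0.0597, 0.2154]
eef_rot: [-3.14, -0.0, 0.029]
ft_force: [-1.6, 1.4, -1.9]
opening: 0.0096
[-1.86682909  0.61261652 -2.27010334] [ 0.04020645  0.60266091 -0.01380686]
```

View pics/t14.png

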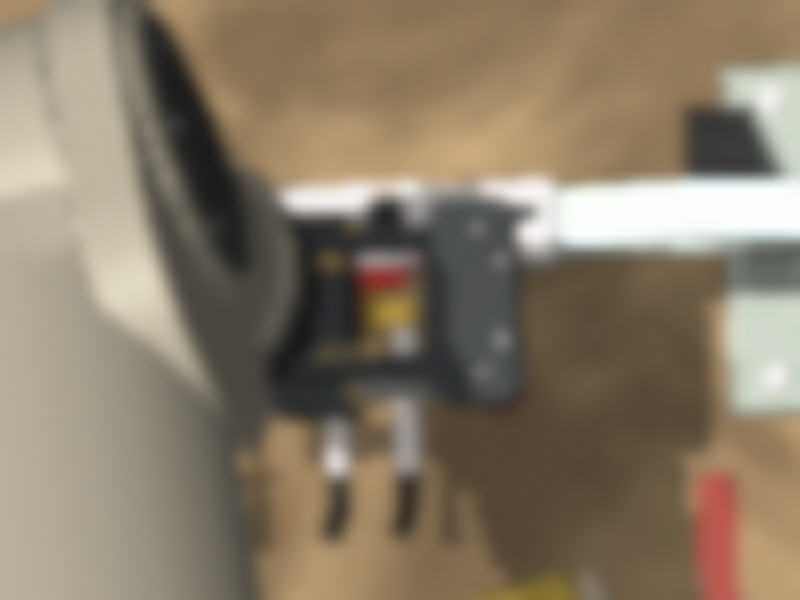

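The force is about zero and just reversed, and the red strip in the top view got narrower with the steel edge now showing above it at (385,258), so the keeper dropped. I'll relax x slightly, open the jaws a little and lift off.

```bash
python3 -m creep '[-1,-0.03,-0.01,0,0, -1,-0.03,-0.01,0,0]'; python3 -m creep '[-1,0,0,0,0, -1,0,0,0,0]' 4;  python3 -m creep '[-0.5,0,0,0,0, -0.5,0,0,0,0, -0.5,0,0,0,0, -0.5,0,0,0,0]' 10
```

```text
t: 38.4
tool_pos: [0.53, 0.0595, 0.2154]
eef_rot: [-3.141, -0.001, 0.028]
ft_force: [-0.9, 1.6, -3.8]
opening: 0.0093
t: 38.6
tool_pos: [0.5302, 0.0596, 0.2156]
eef_rot: [-3.141, -0.001, 0.028]
ft_force: [-1.5, 3.7, -2.1]
opening: 0.0096
t: 39.0
tool_pos: [0.5302, 0.0584, 0.2156]
eef_rot: [3.141, -0.001, 0.027]
ft_force: [0.2, -0.6, 0.8]
opening: 0.0221
```

```bash
python3 -m creep '[-0.4,0,-0.1,0,0, -0.4,0,-0.1,-0.3,0, -0.4,0,-0.1,-0.8,0, -0.4,0,-0.1,-1.5,0]';  python3 -m creep '[-0.4,0,0,-1,0, -0.4,0,0,-3,0, -0.4,0,0,-6,0, -0.4,0,0,-9,0, -0.4,0,0,-11,0, -0.4,0,0,-12,0, -0.4,0,0,-12,0]'
```

```text
t: 39.4
tool_pos: [0.5297, 0.0597, 0.2307]
eef_rot: [3.142, 0.0, 0.028]
ft_force: [0.3, -0.1, 0.1]
opening: 0.0264
t: 40.1
tool_pos: [0.5305, 0.0599, 0.352]
eef_rot: [-3.141, -0.003, 0.028]
ft_force: [-1.1, -1.1, -0.4]
opening: 0.0262
```

```bash
python3 -m creep '[-0.4,-0.5,0.5,-0.5,0, -0.4,-1,2,-1,0, -0.4,-2,5,-2,0, -0.4,-3,9,-2,0, -0.4,-3,13,-2,0, -0.4,-3,17,-2,0, -0.4,-3,20,-2,0, -0.4,-3,22,-2,0, -0.4,-3,22,-2,0]'
python3 - <<'E'
from workcell import *
from h import *
p=grab_frame("scene"); cv2.imwrite(f"pics/s15.png",cv2.resize(p["image"][165:245,215:315,::-1],None,fx=8,fy=7.5,interpolation=cv2.INTER_CUBIC))
for q in ("carrier_grip","carrier_head","tape_measure","tape_roll","wrench"):
    print(q,[(round(float(d["p"]),2),np.round(d["position"],4)) for d in pinpoint(p,q)[:3]])
p=grab_frame("top"); cv2.imwrite(f"pics/t15.png",cv2.resize(p["image"][140:215,170:310,::-1],None,fx=5.5,fy=5.5,interpolation=cv2.INTER_CUBIC))
cv2.imwrite("pics/t15full.png",p["image"][:,:,::-1])
s=read_state(); print(s["ft_force"],s["tool_pos"])
E
```

```text
t: 41.0
tool_pos: [0.5044, -0.1646, 0.369]
eef_rot: [3.141, 0.003, 0.022]
ft_force: [0.3, -0.5, -0.1]
opening: 0.0262
carrier_grip [(0.86, array([0.5307, 0.0592, 0.2319]))]
carrier_head [(0.69, array([0.5671, 0.0577, 0.2111]))]
tape_measure [(0.86, array([ 0.4299,  0.0261, -0.0017]))]
tape_roll [(0.62, array([ 0.3894, -0.4604,  0.0013]))]
wrench [(0.69, array([0.5684, 0.057 , 0.2093])), (0.54, array([ 0.613 , -0.3015, -0.    ]))]
[0.30639688 0.15358937 0.31168034] [ 0.50605233 -0.15970686  0.37032645]
```

View pics/s15.png

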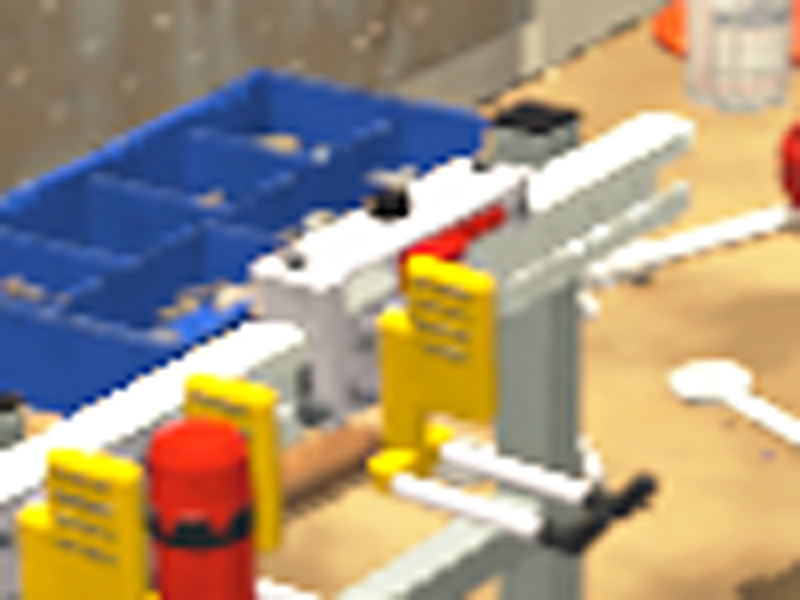

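View pics/t15full.png

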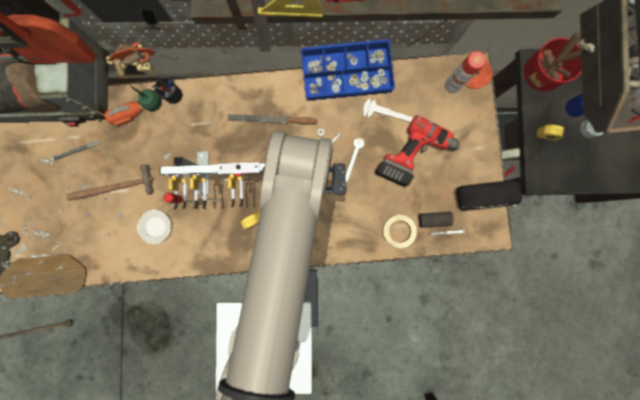

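The carrier hangs alone on the rail at (440,370), against the stop tab, with the keeper's red behind it at (450,235). I'll compare the keeper with its initial shut picture, and the bystanders too.

```bash
python3 - <<'E'
from workcell import *
from h import *
p=grab_frame("scene"); b=p["image"][:,:,::-1]; a=cv2.imread("pics/scene0.png")
c=lambda i:cv2.resize(i[185:215,255:290],None,fx=11,fy=13,interpolation=cv2.INTER_CUBIC)
cv2.imwrite("pics/cmp.png",np.hstack([c(a),c(b)]))
d=np.abs(a.astype(int)-b).max(2)
for n,(r0,r1,c0,c1) in dict(measure=(262,302,298,322),wrench=(210,238,297,340),fixed=(215,300,192,255),uprightfeet=(290,320,190,250)).items(): print(n,(d[r0:r1,c0:c1]>40).sum())
t=grab_frame("top"); a2=cv2.imread("pics/top0.png"); b2=t["image"][:,:,::-1]; d=np.abs(a2.astype(int)-b2).max(2)
for n,(r0,r1,c0,c1) in dict(measure=(208,231,238,268),wrench=(137,194,341,364),roll=(212,250,380,420)).items(): print("top",n,(d[r0:r1,c0:c1]>40).sum())
for q in ("carrier_grip","carrier_head"): print(q,[(round(float(d["p"]),2),np.round(d["position"],4)) for d in pinpoint(p,q)[:2]])
E
```

```text
measure 0
wrench 79
fixed 6
uprightfeet 0
top measure 53
top wrench 176
top roll 0
carrier_grip [(0.97, array([0.5333, 0.0638, 0.2308]))]
carrier_head [(0.88, array([0.572 , 0.0567, 0.2092]))]
```

View pics/cmp.png

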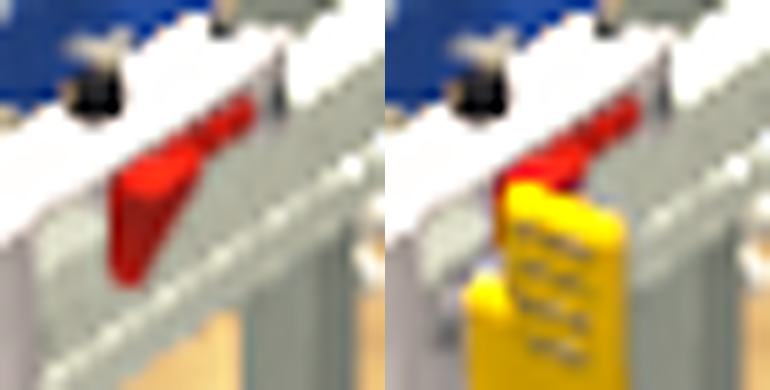

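The keeper's visible edge lies exactly as in the shut reference picture (left). The differences around the wrench come from the arm and its shadow; the network still puts it within 4 mm of the start. Handing in.

```bash
python3 - <<'E'
from workcell import *
s=read_state(); print(s["t"],s["ft_force"],s["tool_pos"])
print(close_job())
E
```

```text
41.55 [ 0.5750756   0.10863368 -0.77921975] [ 0.50601139 -0.16056786  0.37043712]
the job is handed in; nothing more can be done
None
```

The carrier is back on the rail against the spring buffer, hanging on its own, and the keeper appears shut behind it. I handed in at t = 41.6 s with the gripper clear of everything.

**How it went:** I gripped the carrier by its plate and found the rail's front and top with light touches of 3–6 N. The T-head went into the right-hand end with no contact force and slid along the rail. The keeper ramp took about 4–5 N, and the push along the rail peaked at about 7 N against the buffer. I then eased off to about zero, released and lifted away.

**Last checks:**
- **Keeper, by feel:** when I eased back, the carrier stayed at y ≈ 0.060 while the command retreated about 3 mm and the push fell to zero, so the return was blocked.
- **Keeper, by sight:** the part of the red keeper that can be seen matches the first picture, where it was shut. Its lower end is hidden behind the carrier's plate.
- **Carrier height:** the network puts carrier_head at z = 0.209–0.211 m, against the slot's 0.210 m.
- **Tape measure and roll:** neither moved. The roll showed no pixel change, and the tape measure changed only in the top view, where the arm was close by.
- **Wrench:** pixel differences around it looked like the arm and its shadow. The network placed it within about 4 mm of where it was, which is within its error.

**What did not match:**
- The push before the drop (about 7 N) was a little under the stated 8–11 N, and its fall was not clear in the force readings. I took the drop from a small forward jump and then confirmed it with the ease-back test.
- On its last picture the wrench detector also reported a false hit on the carrier's head.

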